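# Close up the washed soap bars in the folding soap stand

## Robot

A 6-joint arm with a two-finger parallel gripper is mounted at the origin on the work surface. World frame = base frame: x ahead of the robot, y to its left, z up, the work surface at z = 0. Lengths are in m, angles in rad, forces in N, time in s.
With the tool pointing down it reaches from about 0.375 to 0.9 m from the base axis. Payload 3.1 kg.
Tool frame: the origin (TCP) lies on the centre line of the jaws, within the pads' length; the fingertips stand finger_overhang ahead of it and the grasp point (between the pads) is the TCP (finger_overhang is the distance from the TCP to the fingertips, in m); z points along the fingers, y is the direction in which the jaws open and shut (so a half turn about z gives the same grasp; the last joint's range is limited). The gripper opens to 87 mm and grips with 3 to 60 N. Pads are 19 mm wide; open, the fingers measure 117 mm over their backs; the gripper's body (75 mm by 190 mm) begins 51 mm behind the grasp point.
Start: joints at [-1.442, 0.527, 1.433, -0, 1.181, -0.178], TCP at [0.189, -0.596, 0.242] pointing down, gripper open.
Joint ranges: [-3.08, 3.08], [-0.75, 2.2], [0.22, 2.44], [-1.43, 4.57], [0, 2.65], [-2.85, 2.85]. Speed limits (rad/s): [2.79, 2.79, 3.14, 3.14, 3.14, 3.14].

## Interface

Orientations are given as a rotation vector (axis times angle).
In Python, from bench import sense, snapshot, finish_job, finger_overhang gives the robot as it stands. The module is installed in compiled form; this text tells all that it offers.
- The arm moves only by the tool arm_command, never from a script. Its argument "rows" is a list of rows, each an object with "translation": the shift along the tool's x, y, z in units of 150 mm (1.0 is 150 mm), a list of three; "rotation": the turn, a rotation vector about the tool's x, y, z in units of pi rad (1.0 is pi rad), a list of three; "gripper": the gripper command: -1 is shut, 1 is fully open, values between are in proportion. A call has 1 to 10 rows; each row is the pose to reach, as a shift and turn from the pose measured when the call began, along the tool's axes at that moment, turning the shorter way round; what a row does not reach only later rows make up. A row lasts 1/12 s, in which the tool goes at most 41.7 mm and 7.16 degrees, less where a joint would pass 70% of its speed; a pose out of reach is approached as far as the arm can. A call with a number of a shift or a turn outside -1 to 1 is refused whole. A call with a gripper value outside its range is refused whole. The fingers move at their own pace and stop on an object; "newtons" is the grip in N (left out, the last holds). Time passes only in rows, so rows that repeat a pose let the fingers close. It gives the time, the measured TCP pose, the force and the opening at its end, in the units of the state.
- sense(): the state, without advancing time (a new reading comes with each control period).
- snapshot(name): name is "scene" or "side" or "wrist"; returns a dict with "pixels" (420x560x3 uint8, red, green, blue), "fx", "fy", "cx", "cy" (pixels), "view" (4x4, takes a point from world to camera coordinates); the wrist camera has in their place "tool_from_camera" (4x4, takes a point from camera to tool coordinates, whose origin is the TCP and whose axes are the flange's). Camera axes: x right, y down, z forward; pixel columns grow to the right and rows downward; lengths in m; the calibration is good to about 2 mm. A picture is of the moment at which its call begins: read the wrist's pose just before it. There is no depth.
- finish_job(): hands the job in, once; it reports no verdict.
The state is a dict: "clock": time; "qpos": joint angles; "joint_vel": joint speeds; "effort": joint torques, N m; "eef_pos": TCP position; "eef_rot": TCP orientation; "contact_force": force on the tool from outside, world axes, zero at the start; "moment": the same for the moment, N m; "width": opening from 0.0 (shut) to 1.0 (fully open).
Only numpy, scipy, OpenCV 4.12 (cv2) and the standard library are available. Lean on these libraries where they do the work, as an engineer would, in place of code of your own. Each camera call takes 0.05 s, during which the arm holds its last target. There are 200 camera calls.

## Task

Lift the wire back of the folding soap stand over its dead centre until it snaps fully open, then lay every loose soap bar flat on the stand, long way front to back, and push them into one tight row with each bar flush against the back rail, the first flush against the side stop and the others touching one another. With the row set, snap the wire back fully down over the bars, let go, and leave the other things on the ledge where they are.

Things in the scene. Friction and masses are not known exactly. Their poses are not given: they have to be found in the camera images.
- stand: folding soap stand of plain metal, fixed to the ledge. Origin at the centre of its underside; x from its open front to its back, y towards the side stop, z up. Flat floor plate 110 (x) x 270 (y) mm, top at z = 20 mm; the front and the -y end are open. Two 8 mm hinge posts at x = 65, y = -130 and +130 mm, 85 mm high. Four bars fit side by side with 60 mm to spare
- rail (a point): middle of the inner face of the back rail, at x = +45 mm of the stand; the rail runs along the stand's whole back and rises from the floor to z = 45 mm
- sidestop (a point): middle of the inner face of the side stop, at y = +125 mm of the stand; it runs front to back at the +y end only and rises to z = 45 mm
- back (a joint): angle of the hinged wire back (rad), turning about the stand's y through point hinge. 0 = folded, level over the floor, 75 mm above the ledge; 2.0 = fully open, leaning back behind the rail. An over-centre coil spring (outside the -y post) holds it at either stop: it snaps open above about 1.3 and folded below about 1.1. At the handle it takes about 3.6 N to lift from folded, 2.5 N to pull forward from open
- handle (a point): middle of the round handle bar at the free end of the wire back: 12 mm thick, 260 mm long, along the stand's y, 160 mm from the hinge axis. Folded, it lies 95 mm in front of the stand's origin and 75 mm above the ledge, free space under it; it can be pinched from above and turns in the fingers. Wires run from it to the hinge at y = -130, -65, 65 and 130 mm; between them it is open
- keeper (a point): middle of the keeper, a 6 mm cross wire on the wire back, 110 mm from the hinge and 28 mm below the frame; when folded it comes down 12 mm in front of bars that are fully home, and onto bars that stick out
- hinge (a point): middle of the hinge axis of the wire back, at x = 65, z = 75 mm of the stand
- bar0: a cream bar of laundry soap, 75 (its x) x 50 (its y) x 38 mm high, 110 to 220 g, lying flat; origin at the centre of its underside. Three or four such bars are present; an absent one has no pose
- bar1: a cream bar of laundry soap, 75 (its x) x 50 (its y) x 38 mm high, 110 to 220 g, lying flat; origin at the centre of its underside. Three or four such bars are present; an absent one has no pose
- bar2: a cream bar of laundry soap, 75 (its x) x 50 (its y) x 38 mm high, 110 to 220 g, lying flat; origin at the centre of its underside. Three or four such bars are present; an absent one has no pose
- bar3: a cream bar of laundry soap, 75 (its x) x 50 (its y) x 38 mm high, 110 to 220 g, lying flat; origin at the centre of its underside. Three or four such bars are present; an absent one has no pose
- mug: white enamel mug, 72 mm wide, 75 mm high; stands among the bars, to be left alone; origin at the centre of its underside
- cup: green plastic cup, 68 mm wide, 80 mm high, to be left alone; origin at the centre of its underside
- tin: closed tin, 68 mm wide, 85 mm high, to be left alone; origin at the centre of its underside
- bowl: white bowl, 120 mm wide, 50 mm high, to be left alone; origin at the centre of its underside
- brush: blue washing brush, 200 mm long, lying behind the stand to its left, to be left alone
Things that resemble listed ones, but are neither listed nor needed, are in the scene too. What is shaped like the bar3 but black is not meant.

How it is judged:
On the way, in this order (a step that is already met when the one before it is completed fails the run):
1. the wire back is snapped fully open (value of joint back above 1.9 rad), for 0.3 s.
2. with the back open, all the bars present lie flat in one tight row against the back rail and the side stop (y of any of bar0, bar1, bar2, bar3 in the frame of stand above 0.096 m and x of bar0 in the frame of stand between 0.0035 and 0.012 m and y of bar0 in the frame of stand between -0.062 and 0.105 m and z of bar0 in the frame of stand between 0.016 and 0.025 m and angle between each of bar0, bar1, bar2, bar3's own z axis and vertical below 0.1 rad and angle between the x axis of each of bar0, bar1, bar2, bar3 and the x axis of stand, either way round below 0.08 rad and linear speed of each of bar0, bar1, bar2, bar3 below 0.02 m/s and (horizontal distance between bar0 and bar1 below 0.054 m or horizontal distance between bar0 and bar2 below 0.054 m or horizontal distance between bar0 and bar3 below 0.054 m) and x of bar1 in the frame of stand between 0.0035 and 0.012 m and y of bar1 in the frame of stand between -0.062 and 0.105 m and z of bar1 in the frame of stand between 0.016 and 0.025 m and (horizontal distance between bar1 and bar0 below 0.054 m or horizontal distance between bar1 and bar2 below 0.054 m or horizontal distance between bar1 and bar3 below 0.054 m) and x of bar2 in the frame of stand between 0.0035 and 0.012 m and y of bar2 in the frame of stand between -0.062 and 0.105 m and z of bar2 in the frame of stand between 0.016 and 0.025 m and (horizontal distance between bar2 and bar0 below 0.054 m or horizontal distance between bar2 and bar1 below 0.054 m or horizontal distance between bar2 and bar3 below 0.054 m) and x of bar3 in the frame of stand between 0.0035 and 0.012 m and y of bar3 in the frame of stand between -0.062 and 0.105 m and z of bar3 in the frame of stand between 0.016 and 0.025 m and (horizontal distance between bar3 and bar0 below 0.054 m or horizontal distance between bar3 and bar1 below 0.054 m or horizontal distance between bar3 and bar2 below 0.054 m) and value of joint back above 1.9 rad), for 0.3 s.
At the end, for the whole second after the job is handed in: Back folded (below 0.05 rad) over the bars. All bars present lie flat on the stand, long side front to back within 0.08 rad, within 4 mm of the back rail and of a neighbour, one within 4 mm of the side stop, in a row of at most four widths plus 12 mm; all at rest (y of any of bar0, bar1, bar2, bar3 in the frame of stand above 0.096 m and x of bar0 in the frame of stand between 0.0035 and 0.012 m and y of bar0 in the frame of stand between -0.062 and 0.105 m and z of bar0 in the frame of stand between 0.016 and 0.025 m and angle between each of bar0, bar1, bar2, bar3's own z axis and vertical below 0.1 rad and angle between the x axis of each of bar0, bar1, bar2, bar3 and the x axis of stand, either way round below 0.08 rad and linear speed of each of bar0, bar1, bar2, bar3 below 0.02 m/s and (horizontal distance between bar0 and bar1 below 0.054 m or horizontal distance between bar0 and bar2 below 0.054 m or horizontal distance between bar0 and bar3 below 0.054 m) and x of bar1 in the frame of stand between 0.0035 and 0.012 m and y of bar1 in the frame of stand between -0.062 and 0.105 m and z of bar1 in the frame of stand between 0.016 and 0.025 m and (horizontal distance between bar1 and bar0 below 0.054 m or horizontal distance between bar1 and bar2 below 0.054 m or horizontal distance between bar1 and bar3 below 0.054 m) and x of bar2 in the frame of stand between 0.0035 and 0.012 m and y of bar2 in the frame of stand between -0.062 and 0.105 m and z of bar2 in the frame of stand between 0.016 and 0.025 m and (horizontal distance between bar2 and bar0 below 0.054 m or horizontal distance between bar2 and bar1 below 0.054 m or horizontal distance between bar2 and bar3 below 0.054 m) and x of bar3 in the frame of stand between 0.0035 and 0.012 m and y of bar3 in the frame of stand between -0.062 and 0.105 m and z of bar3 in the frame of stand between 0.016 and 0.025 m and (horizontal distance between bar3 and bar0 below 0.054 m or horizontal distance between bar3 and bar1 below 0.054 m or horizontal distance between bar3 and bar2 below 0.054 m) and value of joint back below 0.05 rad); the robot touches nothing.
It fails at once if the mug is shoved more than 6 cm or knocked over (distance of mug from where it was at the start of the episode above 0.06 m or angle between mug's own z axis and vertical above 0.6 rad).
It fails at once if the cup is shoved more than 6 cm or knocked over (distance of cup from where it was at the start of the episode above 0.06 m or angle between cup's own z axis and vertical above 0.6 rad).
It fails at once if the tin is shoved more than 6 cm or knocked over (distance of tin from where it was at the start of the episode above 0.06 m or angle between tin's own z axis and vertical above 0.6 rad).
It fails at once if the bowl is shoved more than 6 cm or knocked over (distance of bowl from where it was at the start of the episode above 0.06 m or angle between bowl's own z axis and vertical above 0.6 rad).
It fails at once if the brush is shoved more than 6 cm or knocked over (distance of brush from where it was at the start of the episode above 0.06 m).
Of bar0, bar1, bar2, bar3 only 3 to 4 are there at a start; the rules pass over those that are not, and their reading is None.
At some moment in a run one of bar0, bar1, bar2, bar3 may be knocked a few centimetres aside while the robot is not near it.
It also fails if it takes over 210 s, if anything falls off the work surface, if the arm or the gripper's body presses on something with over 40 N, if the wrist force passes 120 N, or if a joint passes its speed limit or range.

## Working session

There is one attempt and no reset: what is moved stays moved. The work goes in short steps, Python scripts to look and compute and a tool call to move; the robot and the scene stay as the last step left them, time stands still between calls to the robot, and variables do not carry over. Pictures are saved under pics/ and viewed, about 12 in all and at most 16, crops included, and the job is handed in when it is done.

Besides the shell and the picture viewer there is one more tool, called after "Request:" as name([rows], argument=value, ...), one row to a line, values as JSON. arm_command: Moves the arm, as the interface text tells. Shifts and turns lie within -1 to 1; 1 stands for 150 mm of shift or pi rad of turn. Its arguments: {"type":"object","properties":{"rows":{"type":"array"},"newtons":{"type":"number"}},"required":["rows"]}

```bash
mkdir -p pics; cat > h.py <<'E'
import numpy as np, cv2, json
from scipy.spatial.transform import Rotation as R
from bench import sense, snapshot, finish_job, finger_overhang
def cam(name):
    s=sense(); d=snapshot(name); K=(d["fx"],d["fy"],d["cx"],d["cy"])
    if name=="wrist":
        T=np.eye(4);T[:3,:3]=R.from_rotvec(s["eef_rot"]).as_matrix();T[:3,3]=s["eef_pos"]
        W=T@np.array(d["tool_from_camera"])
    else: W=np.linalg.inv(np.array(d["view"]))
    return np.array(d["pixels"]),K,W
def save(n,img,scale=1): cv2.imwrite("pics/"+n,cv2.resize(img[...,::-1],None,fx=scale,fy=scale,interpolation=cv2.INTER_CUBIC))
def ray(K,W,u,v): 
    r=W[:3,:3]@np.array([(u-K[2])/K[0],(v-K[3])/K[1],1.]); return W[:3,3],r
def onz(K,W,u,v,z):
    o,r=ray(K,W,u,v); return o+r*(z-o[2])/r[2]
def proj(K,W,p):
    c=np.linalg.inv(W)@np.append(p,1); return np.array([K[0]*c[0]/c[2]+K[2],K[1]*c[1]/c[2]+K[3]])
def move(p,yaw=None,tilt=0):
    """shift/turn in tool axes and call units to world TCP p (down-pointing, tool-x yaw)"""
    s=sense();Rm=R.from_rotvec(s["eef_rot"]);d=Rm.inv().apply(np.array(p)-s["eef_pos"])/.15
    out=[d.round(3).tolist()]
    if yaw is not None:
        T=R.from_matrix(np.array([[np.cos(yaw),np.sin(yaw),0],[np.sin(yaw),-np.cos(yaw),0],[0,0,-1]]))
        out.append(((Rm.inv()*T).as_rotvec()/np.pi).round(4).tolist())
    return out
E
python3 - <<'E'
from h import *
s=sense();print({k:np.round(v,3) for k,v in s.items()},finger_overhang); print(R.from_rotvec(s["eef_rot"]).as_matrix().round(3))
for n in("scene","side","wrist"):
    im,K,W=cam(n);save(n+"0.png",im,1.4);np.save(n+"0.npy",im);print(n,K,W.round(3).tolist())
E
```

```text
{'clock': np.float64(0.0), 'qpos': array([-1.442,  0.528,  1.434,  0.   ,  1.181, -0.179]), 'joint_vel': array([-0.002, -0.001, -0.001,  0.001, -0.001, -0.001]), 'effort': array([ 1.0000e-03, -4.4004e+01, -1.7659e+01,  6.4000e-02,  5.8000e-02,
       -0.0000e+00]), 'eef_pos': array([ 0.189, -0.595,  0.241]), 'eef_rot': array([-3.102, -0.481, -0.   ]), 'contact_force': array([-0.683,  0.887,  0.429]), 'moment': array([-0.065, -0.002,  0.003]), 'width': np.float64(1.001)} 0.019
[[ 0.953  0.303 -0.   ]
 [ 0.303 -0.953  0.002]
 [ 0.    -0.002 -1.   ]]
scene (408.1757369362576, 408.1757369362576, 283.3678477814478, 212.03392191685063) [[-0.589, 0.564, -0.579, 1.097], [0.808, 0.415, -0.417, 0.345], [0.006, -0.714, -0.7, 0.752], [0.0, 0.0, 0.0, 1.0]]
side (452.74867785384026, 452.74867785384026, 283.7852265243324, 217.1179777518341) [[-0.999, -0.046, 0.016, 0.491], [-0.045, 0.77, -0.636, 0.64], [0.017, -0.636, -0.771, 0.98], [0.0, 0.0, 0.0, 1.0]]
wrist (315.5370026581785, 315.5370026581785, 278.446744198718, 206.2174849066207) [[0.302, -0.921, -0.244, 0.256], [-0.953, -0.293, -0.075, -0.574], [-0.002, 0.255, -0.967, 0.383], [0.0, 0.0, 0.0, 1.0]]
```

View pics/scene0.png

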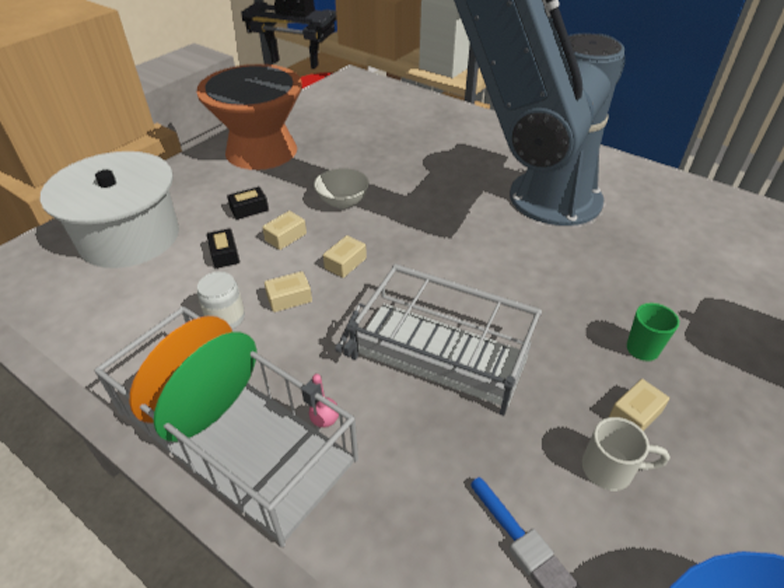

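View pics/side0.png

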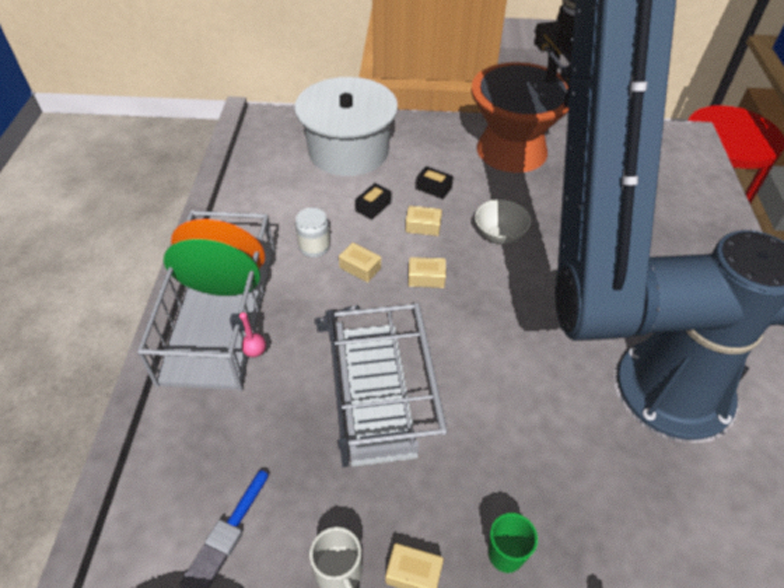

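Scene view (784-px picture): four cream bars at (285,230), (344,255), (288,290) and (640,403), the last beside the mug at (615,455). The two at (248,202) and (222,247) are black with cream labels, so they are not meant. The stand's spring is at the (350,335) end, so the side stop is at the (510,390) end and the front faces the robot.

```bash
python3 - <<'E'
from h import *
C={}
for n in("scene","side"):
    _,K,W=cam(n);C[n]=(K,W)
    im=np.load(n+"0.npy");hsv=cv2.cvtColor(im,cv2.COLOR_RGB2HSV)
    m=cv2.inRange(hsv,(18,50,130),(32,160,255))
    c,_=cv2.findContours(m,cv2.RETR_EXTERNAL,cv2.CHAIN_APPROX_NONE)
    for k in c:
        if cv2.contourArea(k)<150: continue
        x,y,w,h=cv2.boundingRect(k); sub=hsv[y:y+h,x:x+w,2]; mm=m[y:y+h,x:x+w]>0
        t,_=cv2.threshold(sub[mm],0,255,cv2.THRESH_OTSU)
        tm=np.zeros_like(m); tm[y:y+h,x:x+w]=((sub>t)&mm)*255
        ys,xs=np.nonzero(tm)
        P=np.array([onz(K,W,a,b,.038)[:2] for a,b in zip(xs,ys)]).astype(np.float32)*1000
        r=cv2.minAreaRect(P); print(n,(x,y,w,h),"thr",t,"rect mm",np.round(r[0]),np.round(r[1]),round(r[2]),"mean",P.mean(0).round())
def tri(a,b):
    A=np.zeros((3,3));B=np.zeros(3)
    for n,p in(("scene",a),("side",b)):
        o,r=ray(*C[n],p[0]/1.4,p[1]/1.4);r/=np.linalg.norm(r);M=np.eye(3)-np.outer(r,r);A+=M;B+=M@o
    return np.linalg.solve(A,B).round(4)
for nm,a,b in(("handle-y",(397,269),(417,307)),("handle+y",(540,313),(443,431)),("hinge-y",(352,320),(336,312)),("hinge+y",(508,381),(346,441)),("mug rim",(620,440),(337,553)),("cup rim",(656,321),(513,533)),("tin top",(217,291),(312,219)),("bowl",(342,187),(502,218)),("brush tip",(478,483),(265,472))):
    print(nm,tri(a,b))
im=np.load("scene0.npy");save("z1.png",im[260:360,400:500],5)
E
```

```text
scene (440, 270, 38, 38) thr 181.0 rect mm [472. 351.] [52. 82.] 78 mean [469. 352.]
scene (189, 194, 34, 29) thr 190.0 rect mm [ 598. -260.] [52. 72.] 59 mean [ 599. -260.]
scene (231, 168, 31, 30) thr 192.0 rect mm [ 459. -229.] [71. 70.] 1 mean [ 460. -239.]
scene (188, 151, 31, 27) thr 193.0 rect mm [ 473. -378.] [91. 73.] 76 mean [ 470. -393.]
scene (291, 49, 43, 15) thr 188.0 rect mm [-304. -521.] [115. 168.] 37 mean [-319. -511.]
side (275, 388, 42, 32) thr 197.0 rect mm [465. 354.] [53. 71.] 77 mean [465. 352.]
side (291, 184, 28, 22) thr 209.0 rect mm [ 456. -235.] [53. 70.] 90 mean [ 455. -235.]
side (242, 174, 30, 28) thr 196.0 rect mm [ 595. -258.] [52. 73.] 59 mean [ 595. -257.]
side (290, 147, 26, 22) thr 209.0 rect mm [ 465. -389.] [53. 69.] 85 mean [ 465. -388.]
side (475, 0, 46, 83) thr 175.0 rect mm [ -272. -1171.] [751. 140.] 64 mean [ -314. -1203.]
side (361, 0, 41, 14) thr 159.0 rect mm [  137. -1371.] [183. 124.] 0 mean [  140. -1373.]
side (0, 0, 266, 73) thr 209.0 rect mm [ 1199. -1056.] [1137.  562.] 5 mean [ 1040. -1052.]
handle-y [ 0.4733 -0.1043  0.0691]
handle+y [0.4257 0.1526 0.0742]
hinge-y [ 0.6213 -0.0856  0.0709]
hinge+y [0.5782 0.1757 0.07  ]
mug rim [0.5743 0.3468 0.0664]
cup rim [0.3262 0.3111 0.0722]
tin top [ 0.6989 -0.329   0.0644]
bowl [ 0.2949 -0.3865  0.0386]
brush tip [0.7112 0.208  0.0059]
```

The crop is not needed yet: four cream bars against two black ones is clear. I'll move over the handle and look from close by.

Request:
arm_command([
  {"translation":[0.2,-0.2,-0.4],"rotation":[0,0,0],"gripper":0.0},
  {"translation":[0.5,-0.5,-0.4],"rotation":[0,0,0],"gripper":0.0},
  {"translation":[0.75,-0.75,-0.4],"rotation":[0,0,0],"gripper":0.0},
  {"translation":[0.97,-1.0,-0.4],"rotation":[0,0,0],"gripper":0.0},
  {"translation":[0.97,-1.0,-0.4],"rotation":[0,0,0],"gripper":0.0},
  {"translation":[0.97,-1.0,-0.4],"rotation":[0,0,0],"gripper":0.0},
  {"translation":[0.97,-1.0,-0.4],"rotation":[0,0,0],"gripper":0.0},
])

```text
clock: 0.83
eef_pos: [0.2839, -0.4033, 0.3016]
eef_rot: [-3.1, -0.488, -0.001]
contact_force: [-0.4, -0.7, 0.2]
width: 0.56
```

Request:
arm_command([
  {"translation":[0.2,-0.2,0],"rotation":[0,0,0],"gripper":0.0},
  {"translation":[0.5,-0.5,0],"rotation":[0,0,0],"gripper":0.0},
  {"translation":[0.75,-0.75,0],"rotation":[0,0,0],"gripper":0.0},
  {"translation":[0.97,-1.0,0],"rotation":[0,0,0],"gripper":0.0},
  {"translation":[0.97,-1.0,0],"rotation":[0,0,0],"gripper":0.0},
  {"translation":[0.97,-1.0,0],"rotation":[0,0,0],"gripper":0.0},
  {"translation":[0.97,-1.0,0],"rotation":[0,0,0],"gripper":0.0},
])

```text
clock: 1.42
eef_pos: [0.377, -0.2145, 0.3025]
eef_rot: [-3.099, -0.495, -0.001]
contact_force: [-0.2, -0.4, -0.8]
width: 0.5
```

Request:
arm_command([
  {"translation":[0.2,-0.2,0],"rotation":[0,0,-0.03],"gripper":0.0},
  {"translation":[0.4,-0.4,0],"rotation":[0,0,-0.07],"gripper":0.0},
  {"translation":[0.6,-0.6,0],"rotation":[0,0,-0.11],"gripper":0.0},
  {"translation":[0.8,-0.8,0],"rotation":[0,0,-0.15],"gripper":0.0},
  {"translation":[0.97,-1.0,0],"rotation":[0,0,-0.19],"gripper":0.0},
  {"translation":[0.97,-1.0,0],"rotation":[0,0,-0.23],"gripper":0.0},
  {"translation":[0.97,-1.0,0],"rotation":[0,0,-0.27],"gripper":0.0},
  {"translation":[0.97,-1.0,0],"rotation":[0,0,-0.31],"gripper":0.0},
  {"translation":[0.97,-1.0,0],"rotation":[0,0,-0.35],"gripper":0.0},
  {"translation":[0.97,-1.0,0],"rotation":[0,0,-0.35],"gripper":0.0},
])

```text
clock: 2.25
eef_pos: [0.4695, -0.0288, 0.3031]
eef_rot: [-2.385, -2.043, -0.003]
contact_force: [0.4, 0.1, 0.6]
width: 0.503
```

```bash
python3 - <<'E'
from h import *
s=sense();print(s["clock"],s["eef_pos"],s["qpos"].round(3),move([.45,.0,.22],1.74))
im,K,W=cam("wrist");save("w1.png",im,1.4);np.save("w1.npy",im)
np.savez("w1.npz",K=K,W=W)
E
```

```text
2.25 [ 0.46946704 -0.02884735  0.303056  ] [-0.301  0.239  1.727  0.003  1.176 -0.148] [[0.169, -0.158, 0.554], [0.0002, -0.0007, -0.103]]
```

View pics/w1.png

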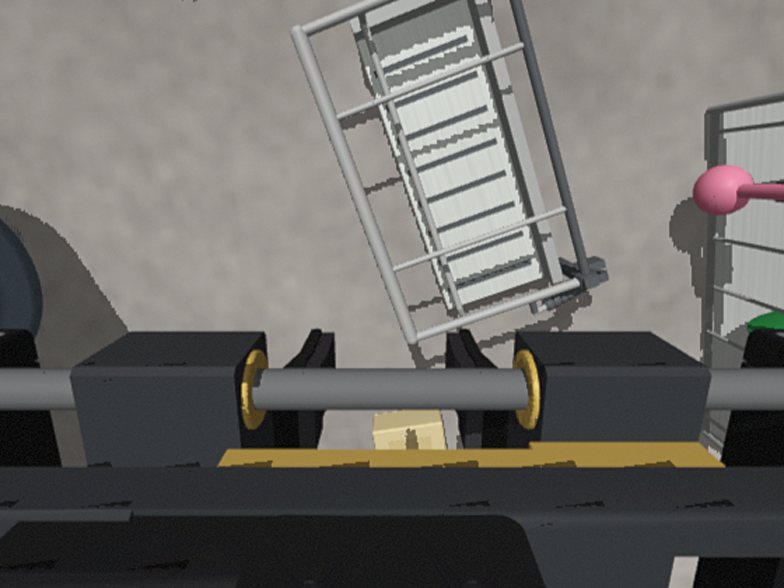

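Wrist view: the handle bar runs from (297,32) to (412,338). The hinge bar is at about (517,0)-(588,283), and the inner wires meet the handle at (344,116) and (394,269). The spring is at (590,275).

```bash
python3 - <<'E'
from h import *
d=np.load("w1.npz");K,W=d["K"],d["W"]
f=lambda u,v,z:onz(K,W,u/1.4,v/1.4,z)[:2]
a,b=f(297,32,.075),f(412,338,.075);w1,w2=f(344,116,.075),f(394,269,.075);h=f(588,283,.075);h2=f(525,45,.075);h3=f(565,210,.075)
print(a,b,"len",np.linalg.norm(a-b),"mid",(a+b)/2,"wires",w1,w2,(w1+w2)/2,"hinge",h,h2,h3)
y=(a-b)/np.linalg.norm(a-b);print("yaw",np.arctan2(-y[0],y[1]),(lambda q:np.arctan2(-q[0],q[1]))(h2-h3))
E
```

```text
[0.42770771 0.15146249] [ 0.47848357 -0.10458043] len 0.2610290461908614 mid [0.45309564 0.02344103] wires [0.45196248 0.08772977] [ 0.47215345 -0.03984496] [0.46205796 0.0239424 ] hinge [ 0.63599522 -0.07795864] [0.59652377 0.11625192] [ 0.61974106 -0.01233173]
yaw 0.19576998172611834 0.17863700443987063
```

```bash
cat >> h.py <<'E'
YAW=.19; SX=np.array([np.cos(YAW),np.sin(YAW),0]); SY=np.array([-SX[1],SX[0],0]); O=np.array([.546,.042,0])
def S(x,y,z): return O+x*SX+y*SY+np.array([0,0,z])
def toS(p): d=np.array(p)[:2]-O[:2]; return np.array([d@SX[:2],d@SY[:2]])
E
python3 - <<'E'
from h import *
print(S(-.095,0,.075),move(S(-.095,0,.17),YAW+np.pi/2))
E
```

```text
[0.4527096 0.0240584 0.075    ] [[0.327, -0.165, 0.888], [0.0002, -0.0008, -0.111]]
```

Request:
arm_command([
  {"translation":[0.16,-0.08,0.25],"rotation":[0,0,-0.037],"gripper":0.0},
  {"translation":[0.327,-0.165,0.5],"rotation":[0,0,-0.074],"gripper":0.0},
  {"translation":[0.327,-0.165,0.75],"rotation":[0,0,-0.111],"gripper":0.0},
  {"translation":[0.327,-0.165,0.888],"rotation":[0,0,-0.111],"gripper":0.0},
  {"translation":[0.327,-0.165,0.888],"rotation":[0,0,-0.111],"gripper":0.0},
  {"translation":[0.327,-0.165,0.888],"rotation":[0,0,-0.111],"gripper":0.0},
])

```text
clock: 2.8
eef_pos: [0.4528, 0.0231, 0.1693]
eef_rot: [-2.003, -2.416, -0.002]
contact_force: [0.6, -0.9, 0.6]
width: 0.5
```

Request:
arm_command([
  {"translation":[0,0,0.2],"rotation":[0,0,0],"gripper":0.0},
  {"translation":[0,0,0.4],"rotation":[0,0,0],"gripper":0.0},
  {"translation":[0,0,0.55],"rotation":[0,0,0],"gripper":0.0},
  {"translation":[0,0,0.633],"rotation":[0,0,0],"gripper":0.0},
  {"translation":[0,0,0.633],"rotation":[0,0,0],"gripper":0.0},
  {"translation":[0,0,0.633],"rotation":[0,0,0],"gripper":0.0},
])

```text
clock: 3.3
eef_pos: [0.4546, 0.0223, 0.0754]
eef_rot: [-2.007, -2.416, -0.004]
contact_force: [-0.0, -0.7, 0.1]
width: 0.501
```

Request:
arm_command([
  {"translation":[0,0,0],"rotation":[0,0,0],"gripper":-1},
  {"translation":[0,0,0],"rotation":[0,0,0],"gripper":-1},
  {"translation":[0,0,0],"rotation":[0,0,0],"gripper":-1},
  {"translation":[0,0,0],"rotation":[0,0,0],"gripper":-1},
  {"translation":[0,0,0],"rotation":[0,0,0],"gripper":-1},
  {"translation":[0,0,0],"rotation":[0,0,0],"gripper":-1},
], newtons=20)

```text
clock: 3.8
eef_pos: [0.4526, 0.0223, 0.0757]
eef_rot: [-2.003, -2.415, 0.001]
contact_force: [-5.9, -5.8, 6.3]
width: 0.129
```

Request:
arm_command([
  {"translation":[0,0.012,-0.159],"rotation":[0,0,0],"gripper":-1},
  {"translation":[0,0.048,-0.315],"rotation":[0,0,0],"gripper":-1},
  {"translation":[0,0.106,-0.464],"rotation":[0,0,0],"gripper":-1},
  {"translation":[0,0.186,-0.602],"rotation":[0,0,0],"gripper":-1},
  {"translation":[0,0.286,-0.727],"rotation":[0,0,0],"gripper":-1},
  {"translation":[0,0.404,-0.836],"rotation":[0,0,0],"gripper":-1},
  {"translation":[0,0.536,-0.925],"rotation":[0,0,0],"gripper":-1},
  {"translation":[0,0.583,-0.951],"rotation":[0,0,0],"gripper":-1},
  {"translation":[0,0.583,-0.951],"rotation":[0,0,0],"gripper":-1},
])

```text
clock: 4.55
eef_pos: [0.5379, 0.0387, 0.2212]
eef_rot: [-2.0, -2.415, 0.004]
contact_force: [-9.9, 0.0, 17.6]
width: 0.13
```

Request:
arm_command([
  {"translation":[0,0.148,-0.062],"rotation":[0,0,0],"gripper":-1},
  {"translation":[0,0.303,-0.101],"rotation":[0,0,0],"gripper":-1},
  {"translation":[0,0.462,-0.116],"rotation":[0,0,0],"gripper":-1},
  {"translation":[0,0.621,-0.107],"rotation":[0,0,0],"gripper":-1},
  {"translation":[0,0.778,-0.075],"rotation":[0,0,0],"gripper":-1},
  {"translation":[0,0.91,-0.025],"rotation":[0,0,0],"gripper":-1},
  {"translation":[0,0.91,-0.025],"rotation":[0,0,0],"gripper":-1},
  {"translation":[0,0.91,-0.025],"rotation":[0,0,0],"gripper":-1},
])

```text
clock: 5.22
eef_pos: [0.6739, 0.0646, 0.2234]
eef_rot: [-2.001, -2.417, 0.0]
contact_force: [3.0, 0.4, -2.3]
width: 0.131
```

Request:
arm_command([
  {"translation":[0,0,0],"rotation":[0,0,0],"gripper":0},
  {"translation":[0,0,0],"rotation":[0,0,0],"gripper":0},
  {"translation":[0,0,0],"rotation":[0,0,0],"gripper":0},
  {"translation":[0,0,0],"rotation":[0,0,0],"gripper":0},
  {"translation":[0,0,-0.2],"rotation":[0,0,0],"gripper":0},
  {"translation":[0,0,-0.4],"rotation":[0,0,0],"gripper":0},
  {"translation":[0,0,-0.6],"rotation":[0,0,0],"gripper":0},
  {"translation":[0,0,-0.6],"rotation":[0,0,0],"gripper":0},
])

```text
clock: 5.88
eef_pos: [0.6768, 0.0641, 0.3212]
eef_rot: [1.999, 2.415, 0.011]
contact_force: [0.4, -0.2, 1.3]
width: 0.494
```

```bash
python3 - <<'E'
from h import *
s=sense();print(s["clock"],s["eef_pos"],s["qpos"].round(2))
im,K,W=cam("side");save("s2.png",im,1.4)
E
```

```text
5.8833 [0.67679913 0.06408758 0.32124195] [-0.07  0.53  1.19  0.    1.41 -0.26]
```

View pics/s2.png

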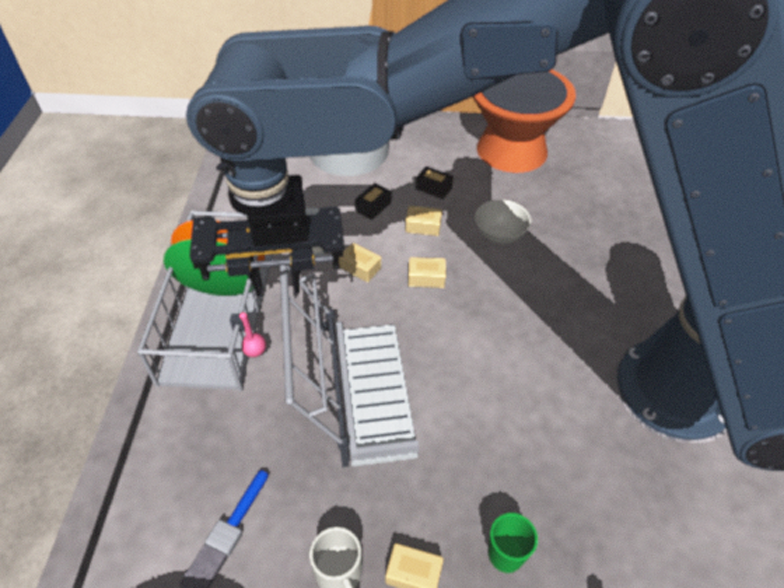

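Side view: the back is open, leaning from the hinge at (345,440) to the handle at (290,400), and the bars and the mug are unmoved. Next is the bar by the mug.

```bash
cat >> h.py <<'E'
def Rd(yaw): return R.from_matrix(np.array([[np.cos(yaw),np.sin(yaw),0],[np.sin(yaw),-np.cos(yaw),0],[0,0,-1]]))
def plan(wps):
    "chain of calls: wps = [(xyz,yaw)], each split so shifts stay in +-1; prints shift, turn, rows"
    s=sense();p=np.array(s["eef_pos"]);Rm=R.from_rotvec(s["eef_rot"])
    for q,yaw in wps:
        q=np.array(q,float);T=Rd(yaw);n=max(1,int(np.ceil(np.linalg.norm(q-p)/.2)))
        while np.abs(Rm.inv().apply(q-p)/.15/n).max()>.98: n+=1
        rv=(Rm.inv()*T).as_rotvec();p0,R0=p,Rm
        for i in range(1,n+1):
            pi=p0+(q-p0)*i/n;Ri=R0*R.from_rotvec(rv*i/n)
            t=Rm.inv().apply(pi-p)/.15;r=(Rm.inv()*Ri).as_rotvec()/np.pi
            print(t.round(3).tolist(),r.round(4).tolist(),"rows",int(np.ceil(max(np.linalg.norm(t)*150/38,np.linalg.norm(r)*180/7)))+1)
            p,Rm=pi,Ri
E
python3 - <<'E'
from h import *
plan([([.465,.353,.25],2.91),([.465,.353,.12],2.91),([.465,.353,.028],2.91)])
E
```

```text
[0.718, -0.341, 0.15] [0.0006, 0.0003, -0.1222] rows 5
[0.793, -0.047, 0.151] [0.0006, 0.0003, -0.1222] rows 5
[0.753, 0.254, 0.152] [0.0006, 0.0003, -0.1222] rows 5
[-0.0, 0.0, 0.867] [-0.0, -0.0, 0.0] rows 5
[0.0, 0.0, 0.613] [-0.0, 0.0, 0.0] rows 4
```

Request:
arm_command([
  {"translation":[0.718,-0.341,0.15],"rotation":[0,0,-0.122],"gripper":1},
  {"translation":[0.718,-0.341,0.15],"rotation":[0,0,-0.122],"gripper":1},
  {"translation":[0.718,-0.341,0.15],"rotation":[0,0,-0.122],"gripper":1},
  {"translation":[0.718,-0.341,0.15],"rotation":[0,0,-0.122],"gripper":1},
  {"translation":[0.718,-0.341,0.15],"rotation":[0,0,-0.122],"gripper":1},
])

```text
clock: 6.35
eef_pos: [0.6027, 0.1619, 0.2942]
eef_rot: [1.502, 2.758, 0.002]
contact_force: [0.4, -0.7, 0.5]
width: 0.799
```

Request:
arm_command([
  {"translation":[0.793,-0.047,0.15],"rotation":[0,0,-0.122],"gripper":1},
  {"translation":[0.793,-0.047,0.15],"rotation":[0,0,-0.122],"gripper":1},
  {"translation":[0.793,-0.047,0.15],"rotation":[0,0,-0.122],"gripper":1},
  {"translation":[0.793,-0.047,0.15],"rotation":[0,0,-0.122],"gripper":1},
  {"translation":[0.793,-0.047,0.15],"rotation":[0,0,-0.122],"gripper":1},
])

```text
clock: 6.77
eef_pos: [0.5313, 0.2584, 0.2709]
eef_rot: [0.948, 2.995, -0.001]
contact_force: [0.7, -0.8, -0.2]
width: 0.996
```

Request:
arm_command([
  {"translation":[0.753,0.254,0.15],"rotation":[0,0,-0.122],"gripper":1},
  {"translation":[0.753,0.254,0.15],"rotation":[0,0,-0.122],"gripper":1},
  {"translation":[0.753,0.254,0.15],"rotation":[0,0,-0.122],"gripper":1},
  {"translation":[0.753,0.254,0.15],"rotation":[0,0,-0.122],"gripper":1},
  {"translation":[0.753,0.254,0.15],"rotation":[0,0,-0.122],"gripper":1},
  {"translation":[0.753,0.254,0.15],"rotation":[0,0,-0.122],"gripper":1},
])

```text
clock: 7.27
eef_pos: [0.4628, 0.3536, 0.2485]
eef_rot: [0.365, 3.118, -0.001]
contact_force: [0.0, -0.1, 1.2]
width: 0.999
```

```bash
cat >> h.py <<'E'
def bars(n="side",lo=130,z=.038):
    im,K,W=cam(n);hsv=cv2.cvtColor(im,cv2.COLOR_RGB2HSV);m=cv2.inRange(hsv,(18,50,lo),(32,160,255))
    c,_=cv2.findContours(m,cv2.RETR_EXTERNAL,cv2.CHAIN_APPROX_NONE)
    for k in c:
        if cv2.contourArea(k)<150: continue
        x,y,w,h=cv2.boundingRect(k);v=hsv[y:y+h,x:x+w,2];mm=m[y:y+h,x:x+w]>0
        t,_=cv2.threshold(v[mm],0,255,cv2.THRESH_OTSU);ys,xs=np.nonzero((v>t)&mm)
        P=np.array([onz(K,W,a+x,b+y,z)[:2] for a,b in zip(xs,ys)]).astype(np.float32)*1000
        r=cv2.minAreaRect(P)
        if r[0][0]<250 or r[0][0]>800 or abs(r[0][1])>600: continue
        a=r[2]+(90 if r[1][1]>r[1][0] else 0)
        print(n,(x,y,w,h),np.round(r[0]),np.round(r[1]),"long yaw deg",round((a+90)%180-90,1))
    return im
E
python3 - <<'E'
from h import *
s=sense();print(s["eef_pos"])
im=bars("wrist",100);save("w2.png",im,1.2)
plan([([.465,.353,.12],2.91),([.465,.353,.028],2.91)])
E
```

```text
[0.46281859 0.3535651  0.24853555]
wrist (458, 252, 15, 53) [618. 553.] [50.  5.] long yaw deg 10.8
wrist (85, 250, 32, 57) [527. 100.] [15. 63.] long yaw deg -27.9
wrist (254, 154, 45, 66) [465. 351.] [47. 72.] long yaw deg -13.5
[-0.011, 0.001, 0.858] [-0.0, 0.0006, -0.0006] rows 5
[0.0, -0.0, 0.613] [0.0, 0.0, 0.0] rows 4
```

View pics/w2.png

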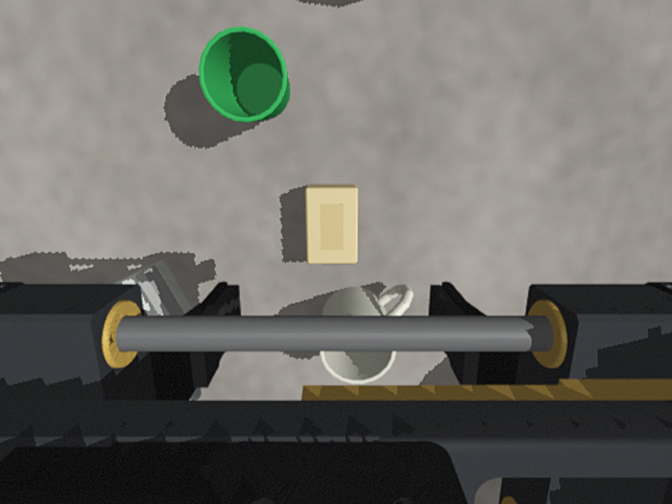

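Wrist view (672-px picture): the bar is at (331,224), the mug with its handle behind it at (360,330), and the cup is at (245,75). The bar fits the side estimate.

Request:
arm_command([
  {"translation":[0.0,0.0,0.25],"rotation":[0,0,0],"gripper":1},
  {"translation":[0.0,0,0.5],"rotation":[0,0,0],"gripper":1},
  {"translation":[0,0,0.7],"rotation":[0,0,0],"gripper":1},
  {"translation":[0,0,0.858],"rotation":[0,0,0],"gripper":1},
  {"translation":[0,0,0.858],"rotation":[0,0,0],"gripper":1},
])

```text
clock: 7.73
eef_pos: [0.4623, 0.35, 0.1156]
eef_rot: [-0.372, -3.114, 0.009]
contact_force: [0.0, -0.1, -0.2]
width: 0.998
```

Request:
arm_command([
  {"translation":[0,0,0.2],"rotation":[0,0,0],"gripper":1},
  {"translation":[0,0,0.4],"rotation":[0,0,0],"gripper":1},
  {"translation":[0,0,0.55],"rotation":[0,0,0],"gripper":1},
  {"translation":[0,0,0.613],"rotation":[0,0,0],"gripper":1},
  {"translation":[0,0,0.613],"rotation":[0,0,0],"gripper":1},
])

```text
clock: 8.15
eef_pos: [0.4624, 0.3484, 0.0227]
eef_rot: [-0.375, -3.112, 0.011]
contact_force: [0.8, -0.2, 0.3]
width: 1.001
```

Request:
arm_command([
  {"translation":[0,0,0],"rotation":[0,0,0],"gripper":-1},
  {"translation":[0,0,0],"rotation":[0,0,0],"gripper":-1},
  {"translation":[0,0,0],"rotation":[0,0,0],"gripper":-1},
  {"translation":[0,0,0],"rotation":[0,0,0],"gripper":-1},
  {"translation":[0,0,0],"rotation":[0,0,0],"gripper":-1},
  {"translation":[0,0,0],"rotation":[0,0,0],"gripper":-1},
], newtons=25)

```text
clock: 8.65
eef_pos: [0.4627, 0.3487, 0.0235]
eef_rot: [-0.375, -3.113, 0.01]
contact_force: [-0.3, 0.4, 0.3]
width: 0.631
```

Request:
arm_command([
  {"translation":[0,0,-0.2],"rotation":[0,0,0],"gripper":-1},
  {"translation":[0,0,-0.45],"rotation":[0,0,0],"gripper":-1},
  {"translation":[0,0,-0.7],"rotation":[0,0,0],"gripper":-1},
  {"translation":[0,0,-0.7],"rotation":[0,0,0],"gripper":-1},
])

```text
clock: 8.98
eef_pos: [0.4673, 0.3516, 0.1352]
eef_rot: [0.374, 3.114, 0.002]
contact_force: [0.8, 1.7, -1.9]
width: 0.571
```

```bash
python3 - <<'E'
from h import *
s=sense();print(s["width"],s["contact_force"])
Y=YAW+np.pi
# place: bar ctr stand x=-0.005,y=.07
plan([(S(-.015,.07,.12),Y),(S(-.015,.07,.051),Y),(S(.02,.07,.051),Y)])
E
```

```text
0.5705895774298638 [ 0.83316715  1.69412667 -1.92446639]
[-0.357, -0.749, 0.051] [0.0001, 0.0009, -0.0683] rows 5
[-0.189, -0.808, 0.051] [0.0001, 0.0009, -0.0683] rows 5
[0.0, 0.0, 0.46] [-0.0, 0.0, 0.0] rows 3
[-0.233, -0.0, -0.0] [0.0, 0.0, 0.0] rows 2
```

Request:
arm_command([
  {"translation":[-0.357,-0.749,0.05],"rotation":[0,0,-0.068],"gripper":-1},
  {"translation":[-0.357,-0.749,0.05],"rotation":[0,0,-0.068],"gripper":-1},
  {"translation":[-0.357,-0.749,0.05],"rotation":[0,0,-0.068],"gripper":-1},
  {"translation":[-0.357,-0.749,0.05],"rotation":[0,0,-0.068],"gripper":-1},
  {"translation":[-0.357,-0.749,0.05],"rotation":[0,0,-0.068],"gripper":-1},
])

```text
clock: 9.4
eef_pos: [0.4931, 0.2275, 0.1275]
eef_rot: [0.048, 3.137, 0.001]
contact_force: [-0.2, 0.2, -1.9]
width: 0.573
```

Request:
arm_command([
  {"translation":[-0.189,-0.808,0.05],"rotation":[0,0,-0.068],"gripper":-1},
  {"translation":[-0.189,-0.808,0.05],"rotation":[0,0,-0.068],"gripper":-1},
  {"translation":[-0.189,-0.808,0.05],"rotation":[0,0,-0.068],"gripper":-1},
  {"translation":[-0.189,-0.808,0.05],"rotation":[0,0,-0.068],"gripper":-1},
  {"translation":[-0.189,-0.808,0.05],"rotation":[0,0,-0.068],"gripper":-1},
  {"translation":[-0.189,-0.808,0.05],"rotation":[0,0,-0.068],"gripper":-1},
])

```text
clock: 9.9
eef_pos: [0.5173, 0.1064, 0.1198]
eef_rot: [-0.286, 3.125, 0.001]
contact_force: [-0.2, -1.3, -1.9]
width: 0.573
```

```bash
python3 - <<'E'
from h import *
s=sense();print(s["eef_pos"],toS(s["eef_pos"]))
im,K,W=cam("wrist");save("w3.png",im,1.2);np.savez("w3.npz",K=K,W=W)
plan([(S(-.015,.07,.047),YAW+np.pi)])
E
```

```text
[0.51730019 0.10642557 0.11983271] [-0.01601599  0.06868639]
[-0.006, 0.004, 0.486] [0.0001, 0.0012, -0.0019] rows 3
```

View pics/w3.png

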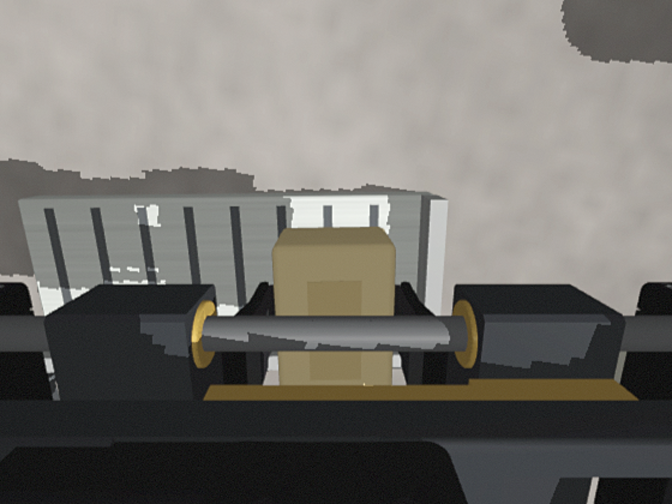

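Wrist view (672-px picture): the bar is held straight. The side stop's top is at columns 430-447 (row 200 is its front), and the floor's front edge runs from (20,199) to (430,193).

```bash
python3 - <<'E'
from h import *
d=np.load("w3.npz");K,W=d["K"],d["W"]
f=lambda u,v,z:toS(onz(K,W,u/1.2,v/1.2,z))*1000
print("stop inner top",f(430,200,.045),f(429,280,.045),"front edge",f(20,199,.02),f(250,192,.02),f(420,194,.02),"bar",f(273,240,.12+.0145),f(395,240,.12+.0145),f(335,228,.12+.0145))
E
```

```text
stop inner top [-55.31647314 123.63561321] [ -6.60737099 125.85609421] front edge [ -54.5323699 -132.1224052] [-57.78919337  15.13000228] [-55.63617752 123.37043683] bar [-54.63556072  47.38143367] [-54.28711233  89.64686502] [-58.70629358  68.88998229]
```

Request:
arm_command([
  {"translation":[0,0,0.2],"rotation":[0,0,0],"gripper":-1},
  {"translation":[0,0,0.38],"rotation":[0,0,0],"gripper":-1},
  {"translation":[0,0,0.48],"rotation":[0,0,0],"gripper":-1},
  {"translation":[0,0,0.5],"rotation":[0,0,0],"gripper":-1},
  {"translation":[0,0,0.5],"rotation":[0,0,0],"gripper":-1},
])

```text
clock: 10.37
eef_pos: [0.5179, 0.1096, 0.0463]
eef_rot: [-0.294, 3.122, 0.001]
contact_force: [0.2, -0.4, 7.4]
width: 0.572
```

Request:
arm_command([
  {"translation":[-0.05,0,0],"rotation":[0,0,0],"gripper":-1},
  {"translation":[-0.1,0,0],"rotation":[0,0,0],"gripper":-1},
  {"translation":[-0.14,0,0],"rotation":[0,0,0],"gripper":-1},
  {"translation":[-0.16,0,0],"rotation":[0,0,0],"gripper":-1},
  {"translation":[-0.17,0,0],"rotation":[0,0,0],"gripper":-1},
  {"translation":[-0.18,0,0],"rotation":[0,0,0],"gripper":-1},
])

```text
clock: 10.87
eef_pos: [0.5351, 0.1155, 0.0462]
eef_rot: [0.299, -3.112, -0.002]
contact_force: [-17.0, -4.5, 16.1]
width: 0.569
```

```bash
python3 - <<'E'
from h import *
s=sense();print(s["eef_pos"],toS(s["eef_pos"]),s["width"],s["contact_force"])
E
```

```text
[0.53507634 0.11546227 0.04615153] [0.00314693 0.07420329] 0.5690269956612912 [-16.98928775  -4.46173841  16.11846164]
```

Request:
arm_command([
  {"translation":[0,0,-0.02],"rotation":[0,0,0],"gripper":-1},
  {"translation":[-0.03,0,-0.02],"rotation":[0,0,0],"gripper":-1},
  {"translation":[-0.06,0,-0.02],"rotation":[0,0,0],"gripper":-1},
  {"translation":[-0.06,0,-0.02],"rotation":[0,0,0],"gripper":-1},
])

```text
clock: 11.2
eef_pos: [0.5355, 0.1174, 0.0479]
eef_rot: [0.301, -3.092, -0.003]
contact_force: [-14.0, -3.1, 9.2]
width: 0.572
```

```bash
python3 - <<'E'
from h import *
s=sense();print(s["eef_pos"],toS(s["eef_pos"]),s["width"],s["contact_force"])
im,K,W=cam("scene");save("s4.png",im[130:330,200:480],2.8)
E
```

```text
[0.53546198 0.11737383 0.04789033] [0.00388664 0.07600762] 0.5721341061225401 [-13.99364593  -3.09981108   9.16464568]
```

View pics/s4.png

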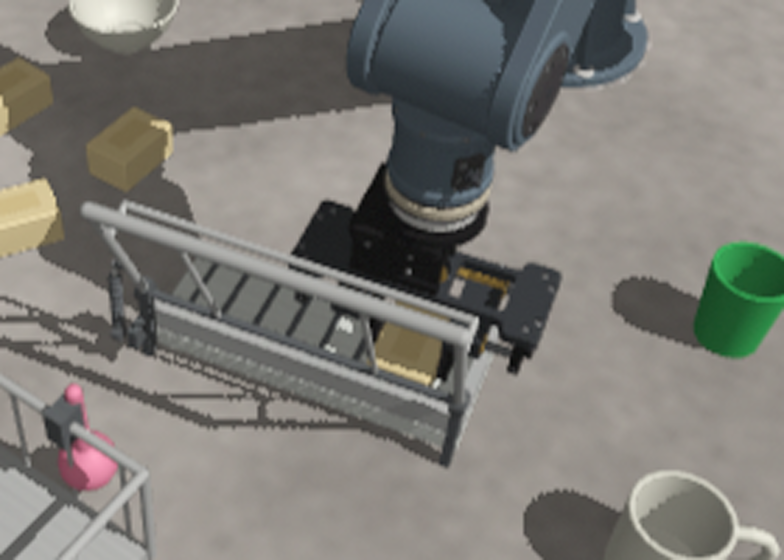

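Crop: the bar sits against the rail at (410,350), and the back is still open. I'll release it.

Request:
arm_command([
  {"translation":[0.02,0,0],"rotation":[0,0,0],"gripper":0.33},
  {"translation":[0.02,0,0],"rotation":[0,0,0],"gripper":0.33},
  {"translation":[0.02,0,0],"rotation":[0,0,0],"gripper":0.33},
  {"translation":[0.02,0,-0.25],"rotation":[0,0,0],"gripper":0.33},
  {"translation":[0.02,0,-0.5],"rotation":[0,0,0],"gripper":0.33},
  {"translation":[0.02,0,-0.8],"rotation":[0,0,0],"gripper":0.33},
  {"translation":[0.02,0,-0.8],"rotation":[0,0,0],"gripper":0.33},
  {"translation":[0.02,0,-0.8],"rotation":[0,0,0],"gripper":0.33},
])

```text
clock: 11.92
eef_pos: [0.5408, 0.1173, 0.1714]
eef_rot: [0.302, -3.103, -0.002]
contact_force: [-0.4, 0.4, -0.2]
width: 0.666
```

```bash
python3 - <<'E'
from h import *
s=sense();print(s["eef_pos"],toS(s["eef_pos"]),s["width"])
bars("side"); bars("wrist",60,.058)
plan([([.456,-.235,.25],3.14)])
E
```

```text
[0.54081311 0.11732206 0.17136533] [0.0091317  0.07494617] 0.6659126184980503
side (252, 290, 34, 25) [534. 123.] [75. 52.] long yaw deg 12.0
side (293, 191, 26, 15) [ 442. -196.] [80. 39.] long yaw deg 36.6
wrist (187, 316, 362, 18) [626. 218.] [ 16. 330.] long yaw deg -79.1
wrist (390, 250, 25, 57) [576. 242.] [50.  8.] long yaw deg 16.3
wrist (143, 250, 24, 57) [613.  18.] [11. 43.] long yaw deg -11.4
wrist (249, 163, 61, 90) [538. 118.] [72. 48.] long yaw deg 11.1
[0.334, -0.732, -0.175] [0.0002, -0.0036, 0.0208] rows 5
[0.284, -0.752, -0.178] [0.0002, -0.0036, 0.0208] rows 5
[0.232, -0.769, -0.181] [0.0002, -0.0036, 0.0208] rows 5
```

Request:
arm_command([
  {"translation":[0.334,-0.732,-0.175],"rotation":[0,0,0.02],"gripper":1},
  {"translation":[0.334,-0.732,-0.175],"rotation":[0,0,0.02],"gripper":1},
  {"translation":[0.334,-0.732,-0.175],"rotation":[0,0,0.02],"gripper":1},
  {"translation":[0.334,-0.732,-0.175],"rotation":[0,0,0.02],"gripper":1},
  {"translation":[0.334,-0.732,-0.175],"rotation":[0,0,0.02],"gripper":1},
])

```text
clock: 12.43
eef_pos: [0.5095, -0.0019, 0.1938]
eef_rot: [0.197, -3.099, -0.003]
contact_force: [-0.1, -1.4, 0.3]
width: 0.948
```

Request:
arm_command([
  {"translation":[0.284,-0.752,-0.178],"rotation":[0,0,0.02],"gripper":1},
  {"translation":[0.284,-0.752,-0.178],"rotation":[0,0,0.02],"gripper":1},
  {"translation":[0.284,-0.752,-0.178],"rotation":[0,0,0.02],"gripper":1},
  {"translation":[0.284,-0.752,-0.178],"rotation":[0,0,0.02],"gripper":1},
  {"translation":[0.284,-0.752,-0.178],"rotation":[0,0,0.02],"gripper":1},
])

```text
clock: 12.85
eef_pos: [0.4825, -0.1198, 0.2207]
eef_rot: [0.094, -3.103, -0.003]
contact_force: [0.2, 0.3, 0.2]
width: 0.999
```

Request:
arm_command([
  {"translation":[0.232,-0.769,-0.18],"rotation":[0,0,0.02],"gripper":1},
  {"translation":[0.232,-0.769,-0.18],"rotation":[0,0,0.02],"gripper":1},
  {"translation":[0.232,-0.769,-0.18],"rotation":[0,0,0.02],"gripper":1},
  {"translation":[0.232,-0.769,-0.18],"rotation":[0,0,0.02],"gripper":1},
  {"translation":[0.232,-0.769,-0.18],"rotation":[0,0,0.02],"gripper":1},
  {"translation":[0.232,-0.769,-0.18],"rotation":[0,0,0.02],"gripper":1},
])

```text
clock: 13.35
eef_pos: [0.4557, -0.2346, 0.2472]
eef_rot: [-0.001, -3.103, -0.006]
contact_force: [-0.4, -0.5, 0.4]
width: 1.0
```

```bash
python3 - <<'E'
from h import *
s=sense();print(s["eef_pos"])
im=bars("wrist",70);bars("side")
save("w4.png",im)
plan([([.456,-.235,.12],3.14),([.456,-.235,.03],3.14)])
E
```

```text
[ 0.45571015 -0.23464517  0.2472258 ]
wrist (226, 292, 334, 42) [ 599. -262.] [49. 70.] long yaw deg -31.0
wrist (441, 251, 32, 55) [562.  -6.] [70. 14.] long yaw deg 10.2
wrist (84, 250, 34, 56) [ 548. -452.] [23. 57.] long yaw deg -37.8
wrist (117, 167, 54, 69) [ 463. -388.] [58. 71.] long yaw deg -5.3
wrist (5, 162, 31, 45) [ 434. -521.] [22. 18.] long yaw deg 64.1
wrist (250, 160, 45, 67) [ 459. -240.] [74. 48.] long yaw deg 0.5
side (252, 285, 34, 30) [535. 116.] [72. 64.] long yaw deg 10.9
side (291, 184, 28, 22) [ 456. -225.] [73. 70.] long yaw deg 89.9
side (242, 173, 30, 29) [ 594. -257.] [51. 76.] long yaw deg -30.3
[-0.035, -0.007, 0.849] [0.001, -0.0124, 0.0007] rows 5
[-0.0, 0.0, 0.6] [-0.0, -0.0, -0.0] rows 4
```

Request:
arm_command([
  {"translation":[-0.03,-0.025,0.25],"rotation":[0,-0.012,0],"gripper":1},
  {"translation":[-0.03,-0.025,0.5],"rotation":[0,-0.012,0],"gripper":1},
  {"translation":[-0.03,-0.025,0.75],"rotation":[0,-0.012,0],"gripper":1},
  {"translation":[-0.03,-0.025,0.849],"rotation":[0,-0.012,0],"gripper":1},
  {"translation":[-0.03,-0.025,0.849],"rotation":[0,-0.012,0],"gripper":1},
])

```text
clock: 13.87
eef_pos: [0.453, -0.2336, 0.1161]
eef_rot: [0.005, -3.133, -0.016]
contact_force: [-0.6, -0.4, -0.2]
width: 1.004
```

Request:
arm_command([
  {"translation":[0,0,0.2],"rotation":[0,0,0],"gripper":1},
  {"translation":[0,0,0.4],"rotation":[0,0,0],"gripper":1},
  {"translation":[0,0,0.55],"rotation":[0,0,0],"gripper":1},
  {"translation":[0,0,0.59],"rotation":[0,0,0],"gripper":1},
  {"translation":[0,0,0.59],"rotation":[0,0,0],"gripper":1},
])

```text
clock: 14.28
eef_pos: [0.4522, -0.2315, 0.027]
eef_rot: [0.007, -3.131, -0.018]
contact_force: [-0.8, -0.0, 0.0]
width: 1.005
```

Request:
arm_command([
  {"translation":[0,0,0],"rotation":[0,0,0],"gripper":-1},
  {"translation":[0,0,0],"rotation":[0,0,0],"gripper":-1},
  {"translation":[0,0,0],"rotation":[0,0,0],"gripper":-1},
  {"translation":[0,0,0],"rotation":[0,0,0],"gripper":-1},
  {"translation":[0,0,0],"rotation":[0,0,0],"gripper":-1},
  {"translation":[0,0,0],"rotation":[0,0,0],"gripper":-1},
  {"translation":[0,0,0],"rotation":[0,0,0],"gripper":-1},
])

```text
clock: 14.87
eef_pos: [0.453, -0.2325, 0.0277]
eef_rot: [0.007, -3.133, -0.015]
contact_force: [-0.1, -1.7, 4.9]
width: 0.572
```

Request:
arm_command([
  {"translation":[0,0,-0.2],"rotation":[0,0,0],"gripper":-1},
  {"translation":[0,0,-0.45],"rotation":[0,0,0],"gripper":-1},
  {"translation":[0,0,-0.7],"rotation":[0,0,0],"gripper":-1},
  {"translation":[0,0,-0.7],"rotation":[0,0,0],"gripper":-1},
  {"translation":[0,0,-0.7],"rotation":[0,0,0],"gripper":-1},
])

```text
clock: 15.28
eef_pos: [0.4546, -0.2339, 0.1344]
eef_rot: [0.006, -3.136, -0.012]
contact_force: [-0.0, 0.3, -0.4]
width: 0.576
```

```bash
python3 - <<'E'
from h import *
s=sense();print(s["width"],s["contact_force"])
Y=YAW+np.pi
plan([(S(-.015,.001,.12),Y),(S(-.015,.001,.05),Y)])
E
```

```text
0.5759832145608673 [-0.03264265  0.28591072 -0.44893622]
[-0.259, 0.912, 0.053] [0.0013, -0.0008, -0.0296] rows 5
[-0.342, 0.884, 0.05] [0.0013, -0.0008, -0.0296] rows 5
[0.0, -0.0, 0.467] [-0.0, 0.0, 0.0] rows 3
```

Request:
arm_command([
  {"translation":[-0.259,0.912,0.05],"rotation":[0,0,-0.03],"gripper":-1},
  {"translation":[-0.259,0.912,0.05],"rotation":[0,0,-0.03],"gripper":-1},
  {"translation":[-0.259,0.912,0.05],"rotation":[0,0,-0.03],"gripper":-1},
  {"translation":[-0.259,0.912,0.05],"rotation":[0,0,-0.03],"gripper":-1},
  {"translation":[-0.259,0.912,0.05],"rotation":[0,0,-0.03],"gripper":-1},
])

```text
clock: 15.7
eef_pos: [0.4908, -0.0922, 0.1255]
eef_rot: [0.161, -3.126, -0.019]
contact_force: [-1.2, -0.8, -1.0]
width: 0.572
```

Request:
arm_command([
  {"translation":[-0.342,0.884,0.05],"rotation":[0,0,-0.03],"gripper":-1},
  {"translation":[-0.342,0.884,0.05],"rotation":[0,0,-0.03],"gripper":-1},
  {"translation":[-0.342,0.884,0.05],"rotation":[0,0,-0.03],"gripper":-1},
  {"translation":[-0.342,0.884,0.05],"rotation":[0,0,-0.03],"gripper":-1},
  {"translation":[-0.342,0.884,0.05],"rotation":[0,0,-0.03],"gripper":-1},
  {"translation":[-0.342,0.884,0.05],"rotation":[0,0,-0.03],"gripper":-1},
])

```text
clock: 16.2
eef_pos: [0.527, 0.0456, 0.1175]
eef_rot: [0.312, -3.112, -0.02]
contact_force: [0.9, -0.1, -0.8]
width: 0.573
```

```bash
python3 - <<'E'
from h import *
s=sense();print(s["width"],s["contact_force"],toS(s["eef_pos"]),s["eef_pos"]);bars("side",130,.058)
plan([(S(-.015,.001,.049),YAW+np.pi)])
E
```

```text
0.5728413304175293 [ 0.90835271 -0.06261386 -0.81260773] [-0.01794405  0.00708229] [0.52704131 0.04556595 0.11752822]
side (252, 285, 34, 30) [534. 127.] [70. 62.] long yaw deg 11.0
[-0.026, -0.041, 0.458] [0.0044, -0.004, 0.0025] rows 3
```

Request:
arm_command([
  {"translation":[-0.02,-0.04,0.0],"rotation":[0.004,-0.004,0.0025],"gripper":-1},
  {"translation":[-0.02,-0.04,0.2],"rotation":[0.004,-0.004,0.0025],"gripper":-1},
  {"translation":[-0.02,-0.04,0.38],"rotation":[0.004,-0.004,0.0025],"gripper":-1},
  {"translation":[-0.02,-0.04,0.455],"rotation":[0.004,-0.004,0.0025],"gripper":-1},
  {"translation":[-0.02,-0.04,0.455],"rotation":[0.004,-0.004,0.0025],"gripper":-1},
])

```text
clock: 16.67
eef_pos: [0.5291, 0.0384, 0.0476]
eef_rot: [0.293, -3.124, -0.003]
contact_force: [-0.7, 0.3, -0.9]
width: 0.572
```

Request:
arm_command([
  {"translation":[-0.05,0,0],"rotation":[0,0,0],"gripper":-1},
  {"translation":[-0.1,0,0],"rotation":[0,0,0],"gripper":-1},
  {"translation":[-0.14,0,0],"rotation":[0,0,0],"gripper":-1},
  {"translation":[-0.17,0,0],"rotation":[0,0,0],"gripper":-1},
  {"translation":[-0.19,0,0],"rotation":[0,0,0],"gripper":-1},
  {"translation":[-0.21,0,0],"rotation":[0,0,0],"gripper":-1},
])

```text
clock: 17.17
eef_pos: [0.5488, 0.0422, 0.0465]
eef_rot: [0.298, -3.097, -0.002]
contact_force: [-22.4, -16.4, 6.6]
width: 0.577
```

```bash
python3 - <<'E'
from h import *
s=sense();print(s["width"],s["contact_force"],toS(s["eef_pos"]),s["eef_pos"])
E
```

```text
0.5765144634395721 [-22.40622318 -16.41493596   6.61010396] [ 0.00281115 -0.00036025] [0.5488286  0.04217714 0.04646495]
```

Request:
arm_command([
  {"translation":[0.02,0,0],"rotation":[0,0,0],"gripper":0.33},
  {"translation":[0.02,0,0],"rotation":[0,0,0],"gripper":0.33},
  {"translation":[0.02,0,0],"rotation":[0,0,0],"gripper":0.33},
  {"translation":[0.0,0,-0.25],"rotation":[0,0,0],"gripper":0.33},
  {"translation":[-0.03,0,-0.5],"rotation":[0,0.008,0],"gripper":0.33},
  {"translation":[-0.03,-0.15,-0.5],"rotation":[0,0.008,0],"gripper":-1},
  {"translation":[-0.03,-0.33,-0.5],"rotation":[0,0.008,0],"gripper":-1},
  {"translation":[-0.03,-0.33,-0.5],"rotation":[0,0.008,0],"gripper":-1},
  {"translation":[-0.03,-0.33,-0.5],"rotation":[0,0.008,0],"gripper":-1},
  {"translation":[-0.03,-0.33,-0.5],"rotation":[0,0.008,0],"gripper":-1},
])

```text
clock: 18.0
eef_pos: [0.5657, -0.0051, 0.1215]
eef_rot: [0.295, -3.073, 0.002]
contact_force: [-0.7, -0.6, 0.5]
width: 0.366
```

```bash
python3 - <<'E'
from h import *
s=sense();print(s["width"],s["contact_force"],toS(s["eef_pos"]),s["eef_pos"])
bars("side",110,.058)
im,K,W=cam("wrist");save("w5.png",im,1.2)
plan([(S(.007,-.049,.049),YAW+np.pi)])
E
```

```text
0.36590563096247625 [-0.71148108 -0.5653366   0.54980939] [ 0.01042895 -0.04997296] [ 0.56567911 -0.00510406  0.12146368]
side (251, 285, 35, 30) [535. 122.] [73. 76.] long yaw deg -79.3
side (248, 259, 33, 28) [549.  53.] [73. 65.] long yaw deg 11.0
[-0.008, -0.0, 0.481] [0.0014, -0.0176, 0.0008] rows 3
```

View pics/w5.png

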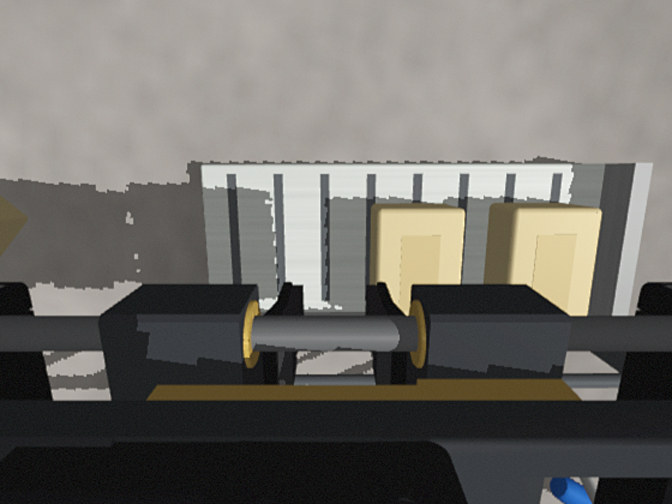

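Wrist view: two bars at (417,260) and (545,260) with their fronts in line at row 205. The gripper is still closing, so I let it shut, lower it, then push.

Request:
arm_command([
  {"translation":[0,0,0],"rotation":[0,-0.0176,0],"gripper":-1},
  {"translation":[0,0,0],"rotation":[0,-0.0176,0],"gripper":-1},
  {"translation":[0,0,0],"rotation":[0,-0.0176,0],"gripper":-1},
  {"translation":[0,0,0],"rotation":[0,-0.0176,0],"gripper":-1},
  {"translation":[0,0,0.2],"rotation":[0,-0.0176,0],"gripper":-1},
  {"translation":[0,0,0.4],"rotation":[0,-0.0176,0],"gripper":-1},
  {"translation":[0,0,0.475],"rotation":[0,-0.0176,0],"gripper":-1},
  {"translation":[0,0,0.475],"rotation":[0,-0.0176,0],"gripper":-1},
])

```text
clock: 18.77
eef_pos: [0.559, -0.0044, 0.0472]
eef_rot: [0.301, -3.12, -0.01]
contact_force: [-0.1, 0.7, 0.4]
width: 0.004
```

Request:
arm_command([
  {"translation":[0,0.05,0],"rotation":[0,0,0],"gripper":-1},
  {"translation":[0,0.1,0],"rotation":[0,0,0],"gripper":-1},
  {"translation":[0,0.15,0],"rotation":[0,0,0],"gripper":-1},
  {"translation":[0,0.2,0],"rotation":[0,0,0],"gripper":-1},
  {"translation":[0,0.25,0],"rotation":[0,0,0],"gripper":-1},
  {"translation":[0,0.28,0],"rotation":[0,0,0],"gripper":-1},
  {"translation":[0,0.31,0],"rotation":[0,0,0],"gripper":-1},
  {"translation":[0,0.34,0],"rotation":[0,0,0],"gripper":-1},
  {"translation":[0,0.36,0],"rotation":[0,0,0],"gripper":-1},
  {"translation":[0,0.36,0],"rotation":[0,0,0],"gripper":-1},
])

```text
clock: 19.6
eef_pos: [0.5493, 0.0487, 0.0482]
eef_rot: [0.302, -3.122, -0.009]
contact_force: [0.7, -3.1, 4.0]
width: 0.004
```

```bash
python3 - <<'E'
from h import *
s=sense();print(s["width"],s["contact_force"],toS(s["eef_pos"]),s["eef_pos"])
E
```

```text
0.0037469120415374174 [ 0.67908066 -3.0880922   3.9835567 ] [0.00454065 0.00596571] [0.54933226 0.04871589 0.04818931]
```

Request:
arm_command([
  {"translation":[0,0.03,0],"rotation":[0,0,0],"gripper":-1},
  {"translation":[0,0.05,0],"rotation":[0,0,0],"gripper":-1},
  {"translation":[0,0.07,0],"rotation":[0,0,0],"gripper":-1},
  {"translation":[0,0.09,0],"rotation":[0,0,0],"gripper":-1},
  {"translation":[0,0.09,0],"rotation":[0,0,0],"gripper":-1},
])

```text
clock: 20.02
eef_pos: [0.5479, 0.057, 0.0485]
eef_rot: [0.31, -3.122, 0.004]
contact_force: [-0.9, -23.5, 3.0]
width: 0.004
```

```bash
python3 - <<'E'
from h import *
s=sense();print(s["width"],s["contact_force"],toS(s["eef_pos"]),s["eef_pos"])
E
```

```text
0.004490094898707827 [ -0.87182454 -23.51695735   3.00607789] [0.00473702 0.01436938] [0.54793799 0.05700542 0.04851419]
```

Rise and stop: 23 N against the side stop, so the pair is seated. Next is the bar at about (595,-258).

Request:
arm_command([
  {"translation":[0,-0.06,0],"rotation":[0,0,0],"gripper":-1},
  {"translation":[0,-0.1,-0.2],"rotation":[0,0,0],"gripper":-1},
  {"translation":[0,-0.1,-0.45],"rotation":[0,0,0],"gripper":1},
  {"translation":[0,-0.1,-0.7],"rotation":[0,0,0],"gripper":1},
  {"translation":[0,-0.1,-0.8],"rotation":[0,0,0],"gripper":1},
  {"translation":[0,-0.1,-0.8],"rotation":[0,0,0],"gripper":1},
])

```text
clock: 20.52
eef_pos: [0.5535, 0.0432, 0.1722]
eef_rot: [-0.309, 3.123, -0.004]
contact_force: [0.9, -0.3, -0.8]
width: 0.224
```

```bash
python3 - <<'E'
from h import *
s=sense();print(s["clock"],toS(s["eef_pos"]),s["eef_pos"])
bars("side",110,.058)
plan([([.596,-.258,.24],2.60)])
E
```

```text
20.5167 [ 0.00754156 -0.00027072] [0.55345697 0.04315844 0.17219115]
side (250, 276, 38, 44) [536. 120.] [ 73. 101.] long yaw deg -79.0
[0.036, -0.676, -0.154] [-0.0002, -0.0, 0.0784] rows 4
[-0.13, -0.664, -0.155] [-0.0002, -0.0, 0.0784] rows 4
[-0.288, -0.612, -0.155] [-0.0002, -0.0, 0.0784] rows 4
```

Request:
arm_command([
  {"translation":[0.036,-0.676,-0.154],"rotation":[0,0,0.078],"gripper":1},
  {"translation":[0.036,-0.676,-0.154],"rotation":[0,0,0.078],"gripper":1},
  {"translation":[0.036,-0.676,-0.154],"rotation":[0,0,0.078],"gripper":1},
  {"translation":[0.036,-0.676,-0.154],"rotation":[0,0,0.078],"gripper":1},
  {"translation":[0.036,-0.676,-0.154],"rotation":[0,0,0.078],"gripper":1},
])

```text
clock: 20.98
eef_pos: [0.5656, -0.0574, 0.1915]
eef_rot: [-0.078, -3.136, -0.0]
contact_force: [-0.2, 0.1, -0.1]
width: 0.643
```

Request:
arm_command([
  {"translation":[-0.13,-0.664,-0.155],"rotation":[0,0,0.078],"gripper":1},
  {"translation":[-0.13,-0.664,-0.155],"rotation":[0,0,0.078],"gripper":1},
  {"translation":[-0.13,-0.664,-0.155],"rotation":[0,0,0.078],"gripper":1},
  {"translation":[-0.13,-0.664,-0.155],"rotation":[0,0,0.078],"gripper":1},
  {"translation":[-0.13,-0.664,-0.155],"rotation":[0,0,0.078],"gripper":1},
])

```text
clock: 21.4
eef_pos: [0.5792, -0.1567, 0.213]
eef_rot: [-0.461, -3.1, -0.003]
contact_force: [-1.0, 0.8, -0.7]
width: 0.977
```

Request:
arm_command([
  {"translation":[-0.288,-0.612,-0.155],"rotation":[0,0,0.078],"gripper":1},
  {"translation":[-0.288,-0.612,-0.155],"rotation":[0,0,0.078],"gripper":1},
  {"translation":[-0.288,-0.612,-0.155],"rotation":[0,0,0.078],"gripper":1},
  {"translation":[-0.288,-0.612,-0.155],"rotation":[0,0,0.078],"gripper":1},
  {"translation":[-0.288,-0.612,-0.155],"rotation":[0,0,0.078],"gripper":1},
  {"translation":[-0.288,-0.612,-0.155],"rotation":[0,0,0.078],"gripper":1},
])

```text
clock: 21.9
eef_pos: [0.593, -0.2538, 0.2342]
eef_rot: [-0.832, -3.017, -0.006]
contact_force: [0.2, 0.8, -0.2]
width: 1.003
```

```bash
python3 - <<'E'
from h import *
s=sense();print(s["clock"],s["eef_pos"])
bars("wrist",70)
plan([([.597,-.259,.12],2.60),([.597,-.259,.03],2.60)])
E
```

```text
21.9 [ 0.59296105 -0.25378382  0.23421934]
wrist (441, 250, 32, 56) [ 788. -114.] [ 8. 56.] long yaw deg -6.6
wrist (84, 250, 34, 57) [ 570. -497.] [13. 65.] long yaw deg -44.2
wrist (0, 182, 15, 41) [ 448. -524.] [16. 44.] long yaw deg -25.9
wrist (252, 160, 47, 70) [ 597. -260.] [48. 73.] long yaw deg -32.0
wrist (69, 117, 86, 81) [ 469. -393.] [49. 72.] long yaw deg -5.3
wrist (543, 0, 17, 16) [573.  64.] [18. 10.] long yaw deg 12.9
[-0.05, -0.016, 0.762] [-0.0001, -0.0039, 0.0012] rows 5
[-0.0, -0.0, 0.6] [0.0, -0.0, 0.0] rows 4
```

Request:
arm_command([
  {"translation":[-0.05,-0.02,0.25],"rotation":[0,-0.004,0.006],"gripper":1},
  {"translation":[-0.05,-0.02,0.5],"rotation":[0,-0.004,0.006],"gripper":1},
  {"translation":[-0.05,-0.02,0.7],"rotation":[0,-0.004,0.006],"gripper":1},
  {"translation":[-0.05,-0.02,0.76],"rotation":[0,-0.004,0.006],"gripper":1},
  {"translation":[-0.05,-0.02,0.76],"rotation":[0,-0.004,0.006],"gripper":1},
])

```text
clock: 22.37
eef_pos: [0.5946, -0.2563, 0.117]
eef_rot: [-0.858, -3.014, -0.004]
contact_force: [1.0, 0.6, -0.0]
width: 1.0
```

Request:
arm_command([
  {"translation":[0,0,0.2],"rotation":[0,0,0],"gripper":1},
  {"translation":[0,0,0.4],"rotation":[0,0,0],"gripper":1},
  {"translation":[0,0,0.55],"rotation":[0,0,0],"gripper":1},
  {"translation":[0,0,0.59],"rotation":[0,0,0],"gripper":1},
  {"translation":[0,0,0.59],"rotation":[0,0,0],"gripper":1},
])

```text
clock: 22.78
eef_pos: [0.594, -0.2552, 0.0285]
eef_rot: [-0.857, -3.013, -0.005]
contact_force: [0.7, 0.1, 0.3]
width: 1.002
```

Request:
arm_command([
  {"translation":[0,0,0],"rotation":[0,0,0],"gripper":-1},
  {"translation":[0,0,0],"rotation":[0,0,0],"gripper":-1},
  {"translation":[0,0,0],"rotation":[0,0,0],"gripper":-1},
  {"translation":[0,0,0],"rotation":[0,0,0],"gripper":-1},
  {"translation":[0,0,0],"rotation":[0,0,0],"gripper":-1},
  {"translation":[0,0,0],"rotation":[0,0,0],"gripper":-1},
  {"translation":[0,0,0],"rotation":[0,0,0],"gripper":-1},
])

```text
clock: 23.37
eef_pos: [0.594, -0.2558, 0.029]
eef_rot: [-0.856, -3.014, -0.003]
contact_force: [-1.6, -1.8, 2.7]
width: 0.574
```

Request:
arm_command([
  {"translation":[0,0,-0.2],"rotation":[0,0,0],"gripper":-1},
  {"translation":[0,0,-0.45],"rotation":[0,0,0],"gripper":-1},
  {"translation":[0,0,-0.7],"rotation":[0,0,0],"gripper":-1},
  {"translation":[0,0,-0.75],"rotation":[0,0,0],"gripper":-1},
  {"translation":[0,0,-0.75],"rotation":[0,0,0],"gripper":-1},
])

```text
clock: 23.78
eef_pos: [0.5968, -0.2574, 0.145]
eef_rot: [-0.858, -3.021, -0.0]
contact_force: [0.1, -0.7, -1.3]
width: 0.574
```

```bash
python3 - <<'E'
from h import *
s=sense();print(s["width"],s["contact_force"],s["clock"])
Y=YAW+np.pi
plan([(S(-.02,-.1,.135),YAW+np.pi),(S(-.02,-.022,.125),Y),(S(-.02,-.022,.05),Y)])
E
```

```text
0.5744778731590676 [ 0.07102687 -0.74139432 -1.29563593] 23.7833
[0.492, 0.469, 0.034] [0.0, -0.0002, -0.1184] rows 5
[0.288, 0.616, 0.033] [0.0, -0.0002, -0.1184] rows 5
[-0.0, 0.52, 0.067] [-0.0, 0.0, 0.0] rows 4
[-0.0, 0.0, 0.5] [-0.0, -0.0, -0.0] rows 3
```

Request:
arm_command([
  {"translation":[0.492,0.469,0.034],"rotation":[0,0,-0.118],"gripper":-1},
  {"translation":[0.492,0.469,0.034],"rotation":[0,0,-0.118],"gripper":-1},
  {"translation":[0.492,0.469,0.034],"rotation":[0,0,-0.118],"gripper":-1},
  {"translation":[0.492,0.469,0.034],"rotation":[0,0,-0.118],"gripper":-1},
  {"translation":[0.492,0.469,0.034],"rotation":[0,0,-0.118],"gripper":-1},
])

```text
clock: 24.2
eef_pos: [0.5696, -0.1571, 0.138]
eef_rot: [-0.286, -3.123, -0.002]
contact_force: [0.9, -0.4, -1.2]
width: 0.572
```

Request:
arm_command([
  {"translation":[0.288,0.616,0.033],"rotation":[0,0,-0.118],"gripper":-1},
  {"translation":[0.288,0.616,0.033],"rotation":[0,0,-0.118],"gripper":-1},
  {"translation":[0.288,0.616,0.033],"rotation":[0,0,-0.118],"gripper":-1},
  {"translation":[0.288,0.616,0.033],"rotation":[0,0,-0.118],"gripper":-1},
  {"translation":[0.288,0.616,0.033],"rotation":[0,0,-0.118],"gripper":-1},
  {"translation":[0.288,0.616,0.033],"rotation":[0,0,-0.118],"gripper":-1},
])

```text
clock: 24.7
eef_pos: [0.5452, -0.06, 0.133]
eef_rot: [0.29, -3.124, -0.002]
contact_force: [0.6, -0.7, -1.2]
width: 0.572
```

Request:
arm_command([
  {"translation":[0,0.2,0.067],"rotation":[0,0,0],"gripper":-1},
  {"translation":[0,0.4,0.067],"rotation":[0,0,0],"gripper":-1},
  {"translation":[0,0.52,0.067],"rotation":[0,0,0],"gripper":-1},
  {"translation":[0,0.52,0.067],"rotation":[0,0,0],"gripper":-1},
  {"translation":[0,0.52,0.067],"rotation":[0,0,0],"gripper":-1},
])

```text
clock: 25.12
eef_pos: [0.5319, 0.0157, 0.123]
eef_rot: [0.289, -3.126, -0.001]
contact_force: [0.4, -0.2, -1.1]
width: 0.574
```

```bash
python3 - <<'E'
from h import *
s=sense();print(s["width"],s["contact_force"],toS(s["eef_pos"]),s["eef_pos"])
plan([(S(-.02,-.022,.05),YAW+np.pi)]);bars("side",110,.058)
E
```

```text
0.5742683273513923 [ 0.3727882  -0.20064491 -1.06565181] [-0.01877443 -0.02314866] [0.53193526 0.0157222  0.12295893]
[0.007, 0.007, 0.486] [0.0002, -0.0007, -0.0018] rows 3
side (250, 276, 38, 44) [536. 120.] [ 73. 101.] long yaw deg -78.6
```

Request:
arm_command([
  {"translation":[0,0,0.2],"rotation":[0,0,0],"gripper":-1},
  {"translation":[0,0,0.38],"rotation":[0,0,0],"gripper":-1},
  {"translation":[0,0,0.485],"rotation":[0,0,0],"gripper":-1},
  {"translation":[0,0,0.485],"rotation":[0,0,0],"gripper":-1},
  {"translation":[0,0,0.485],"rotation":[0,0,0],"gripper":-1},
])

```text
clock: 25.58
eef_pos: [0.5331, 0.0133, 0.0498]
eef_rot: [0.284, -3.127, 0.0]
contact_force: [-0.3, 0.3, -1.1]
width: 0.571
```

Request:
arm_command([
  {"translation":[-0.05,0,0],"rotation":[0,0,0],"gripper":-1},
  {"translation":[-0.1,0,0],"rotation":[0,0,0],"gripper":-1},
  {"translation":[-0.14,0,0],"rotation":[0,0,0],"gripper":-1},
  {"translation":[-0.17,0,0],"rotation":[0,0,0],"gripper":-1},
  {"translation":[-0.19,0,0],"rotation":[0,0,0],"gripper":-1},
  {"translation":[-0.21,0,0],"rotation":[0,0,0],"gripper":-1},
  {"translation":[-0.21,0,0],"rotation":[0,0,0],"gripper":-1},
])

```text
clock: 26.17
eef_pos: [0.5531, 0.017, 0.0487]
eef_rot: [0.289, -3.1, 0.0]
contact_force: [-18.4, -13.6, 6.4]
width: 0.577
```

```bash
python3 - <<'E'
from h import *
s=sense();print(s["width"],s["contact_force"],toS(s["eef_pos"]),s["eef_pos"])
E
```

```text
0.5771139777190809 [-18.35489771 -13.55345443   6.42327964] [ 0.0022896  -0.02587321] [0.55313478 0.01702481 0.04873886]
```

Seated as expected. Release, then fetch the last bar, at about (467,-391).

Request:
arm_command([
  {"translation":[0.02,0,0],"rotation":[0,0,0],"gripper":0.33},
  {"translation":[0.02,0,0],"rotation":[0,0,0],"gripper":0.33},
  {"translation":[0.02,0,0],"rotation":[0,0,0],"gripper":0.33},
  {"translation":[0.02,0,-0.25],"rotation":[0,0,0],"gripper":0.33},
  {"translation":[0.02,0,-0.5],"rotation":[0,0,0],"gripper":0.33},
  {"translation":[0.02,0,-0.8],"rotation":[0,0,0],"gripper":0.33},
  {"translation":[0.02,0,-0.8],"rotation":[0,0,0],"gripper":1},
])

```text
clock: 26.75
eef_pos: [0.5604, 0.0166, 0.1766]
eef_rot: [0.292, -3.118, 0.007]
contact_force: [1.1, -0.4, 0.1]
width: 0.691
```

```bash
python3 - <<'E'
from h import *
s=sense();print(s["clock"],toS(s["eef_pos"]),s["eef_pos"])
bars("side",110,.058)
plan([([.465,-.388,.23],3.05)])
E
```

```text
26.75 [ 0.00936838 -0.02771559] [0.56043412 0.01655248 0.17657189]
side (248, 250, 40, 70) [543.  84.] [ 74. 179.] long yaw deg -79.0
[0.374, -0.845, -0.116] [-0.0005, -0.0013, 0.0295] rows 5
[0.294, -0.876, -0.119] [-0.0005, -0.0013, 0.0295] rows 5
[0.211, -0.899, -0.121] [-0.0005, -0.0013, 0.0295] rows 5
```

Request:
arm_command([
  {"translation":[0.374,-0.845,-0.116],"rotation":[0,0,0.03],"gripper":1},
  {"translation":[0.374,-0.845,-0.116],"rotation":[0,0,0.03],"gripper":1},
  {"translation":[0.374,-0.845,-0.116],"rotation":[0,0,0.03],"gripper":1},
  {"translation":[0.374,-0.845,-0.116],"rotation":[0,0,0.03],"gripper":1},
  {"translation":[0.374,-0.845,-0.116],"rotation":[0,0,0.03],"gripper":1},
])

```text
clock: 27.22
eef_pos: [0.5288, -0.1219, 0.1933]
eef_rot: [0.138, -3.129, 0.01]
contact_force: [-0.1, 0.0, -0.0]
width: 0.982
```

Request:
arm_command([
  {"translation":[0.294,-0.876,-0.12],"rotation":[0,0,0.03],"gripper":1},
  {"translation":[0.294,-0.876,-0.12],"rotation":[0,0,0.03],"gripper":1},
  {"translation":[0.294,-0.876,-0.12],"rotation":[0,0,0.03],"gripper":1},
  {"translation":[0.294,-0.876,-0.12],"rotation":[0,0,0.03],"gripper":1},
  {"translation":[0.294,-0.876,-0.12],"rotation":[0,0,0.03],"gripper":1},
])

```text
clock: 27.63
eef_pos: [0.4974, -0.2602, 0.2126]
eef_rot: [-0.016, -3.135, 0.015]
contact_force: [0.2, -0.9, -0.3]
width: 0.998
```

Request:
arm_command([
  {"translation":[0.211,-0.899,-0.12],"rotation":[0,0,0.03],"gripper":1},
  {"translation":[0.211,-0.899,-0.12],"rotation":[0,0,0.03],"gripper":1},
  {"translation":[0.211,-0.899,-0.12],"rotation":[0,0,0.03],"gripper":1},
  {"translation":[0.211,-0.899,-0.12],"rotation":[0,0,0.03],"gripper":1},
  {"translation":[0.211,-0.899,-0.12],"rotation":[0,0,0.03],"gripper":1},
  {"translation":[0.211,-0.899,-0.12],"rotation":[0,0,0.03],"gripper":1},
])

```text
clock: 28.13
eef_pos: [0.4649, -0.3932, 0.2311]
eef_rot: [-0.164, -3.13, 0.011]
contact_force: [-0.1, 1.4, 0.2]
width: 0.998
```

```bash
python3 - <<'E'
from h import *
s=sense();print(s["clock"],s["eef_pos"])
im=bars("wrist",70);save("w6.png",im)
plan([([.467,-.392,.12],3.05),([.467,-.392,.03],3.05)]);bars("side",110,.058)
E
```

```text
28.1333 [ 0.46491943 -0.39322144  0.23110763]
wrist (251, 316, 309, 18) [ 647. -259.] [375.  24.] long yaw deg 84.3
wrist (221, 292, 41, 17) [ 594. -453.] [45. 19.] long yaw deg 84.2
wrist (440, 250, 33, 57) [ 592. -189.] [69. 13.] long yaw deg 6.1
wrist (141, 162, 31, 46) [ 440. -524.] [22. 31.] long yaw deg -26.3
wrist (255, 156, 47, 69) [ 468. -395.] [48. 73.] long yaw deg -5.0
[-0.02, 0.007, 0.74] [-0.0022, -0.0024, -0.0038] rows 4
[-0.0, -0.0, 0.6] [0.0, -0.0, -0.0] rows 4
side (248, 250, 40, 70) [543.  84.] [ 73. 178.] long yaw deg -79.0
side (290, 147, 26, 22) [ 466. -367.] [52. 68.] long yaw deg -5.1
```

Request:
arm_command([
  {"translation":[-0.02,-0.01,0.25],"rotation":[-0.002,-0.002,0],"gripper":1},
  {"translation":[-0.02,-0.01,0.5],"rotation":[-0.002,-0.002,0],"gripper":1},
  {"translation":[-0.02,-0.01,0.7],"rotation":[-0.002,-0.002,0],"gripper":1},
  {"translation":[-0.02,-0.01,0.74],"rotation":[-0.002,-0.002,0],"gripper":1},
  {"translation":[-0.02,-0.01,0.74],"rotation":[-0.002,-0.002,0],"gripper":1},
])

```text
clock: 28.65
eef_pos: [0.4662, -0.3906, 0.1176]
eef_rot: [-0.158, -3.132, -0.008]
contact_force: [-1.2, 0.1, 0.6]
width: 1.0
```

Request:
arm_command([
  {"translation":[0,0,0.2],"rotation":[0,0,0],"gripper":1},
  {"translation":[0,0,0.4],"rotation":[0,0,0],"gripper":1},
  {"translation":[0,0,0.55],"rotation":[0,0,0],"gripper":1},
  {"translation":[0,0,0.59],"rotation":[0,0,0],"gripper":1},
  {"translation":[0,0,0.59],"rotation":[0,0,0],"gripper":1},
])

```text
clock: 29.07
eef_pos: [0.4662, -0.3895, 0.0292]
eef_rot: [-0.156, -3.131, -0.009]
contact_force: [-0.1, -0.6, -0.6]
width: 1.0
```

Request:
arm_command([
  {"translation":[0,0,0],"rotation":[0,0,0],"gripper":-1},
  {"translation":[0,0,0],"rotation":[0,0,0],"gripper":-1},
  {"translation":[0,0,0],"rotation":[0,0,0],"gripper":-1},
  {"translation":[0,0,0],"rotation":[0,0,0],"gripper":-1},
  {"translation":[0,0,0],"rotation":[0,0,0],"gripper":-1},
  {"translation":[0,0,0],"rotation":[0,0,0],"gripper":-1},
  {"translation":[0,0,0],"rotation":[0,0,0],"gripper":-1},
])

```text
clock: 29.65
eef_pos: [0.4667, -0.391, 0.0301]
eef_rot: [-0.156, -3.133, -0.004]
contact_force: [-1.1, -1.8, 2.8]
width: 0.569
```

Request:
arm_command([
  {"translation":[0,0,-0.2],"rotation":[0,0,0],"gripper":-1},
  {"translation":[0,0,-0.45],"rotation":[0,0,0],"gripper":-1},
  {"translation":[0,0,-0.7],"rotation":[0,0,0],"gripper":-1},
  {"translation":[0,0,-0.75],"rotation":[0,0,0],"gripper":-1},
  {"translation":[0,0,-0.75],"rotation":[0,0,0],"gripper":-1},
])

```text
clock: 30.07
eef_pos: [0.4685, -0.3926, 0.1455]
eef_rot: [-0.156, -3.138, 0.003]
contact_force: [0.1, 0.4, -3.0]
width: 0.57
```

```bash
python3 - <<'E'
from h import *
s=sense();print(s["width"],s["contact_force"],s["clock"])
Y=YAW+np.pi
plan([(S(-.02,-.1,.125),Y)])
E
```

```text
0.5698133738085458 [ 0.05532997  0.44855669 -3.00176754] 30.0667
[-0.096, 0.752, 0.044] [-0.0002, -0.0, -0.0307] rows 4
[-0.168, 0.74, 0.045] [-0.0002, -0.0, -0.0307] rows 4
[-0.239, 0.72, 0.045] [-0.0002, -0.0, -0.0307] rows 4
```

Request:
arm_command([
  {"translation":[-0.096,0.752,0.044],"rotation":[0,0,-0.031],"gripper":-1},
  {"translation":[-0.096,0.752,0.044],"rotation":[0,0,-0.031],"gripper":-1},
  {"translation":[-0.096,0.752,0.044],"rotation":[0,0,-0.031],"gripper":-1},
  {"translation":[-0.096,0.752,0.044],"rotation":[0,0,-0.031],"gripper":-1},
  {"translation":[-0.096,0.752,0.044],"rotation":[0,0,-0.031],"gripper":-1},
])

```text
clock: 30.48
eef_pos: [0.4927, -0.2786, 0.1364]
eef_rot: [0.002, -3.137, -0.003]
contact_force: [0.6, -0.2, -2.0]
width: 0.573
```

Request:
arm_command([
  {"translation":[-0.168,0.74,0.044],"rotation":[0,0,-0.031],"gripper":-1},
  {"translation":[-0.168,0.74,0.044],"rotation":[0,0,-0.031],"gripper":-1},
  {"translation":[-0.168,0.74,0.044],"rotation":[0,0,-0.031],"gripper":-1},
  {"translation":[-0.168,0.74,0.044],"rotation":[0,0,-0.031],"gripper":-1},
  {"translation":[-0.168,0.74,0.044],"rotation":[0,0,-0.031],"gripper":-1},
])

```text
clock: 30.9
eef_pos: [0.5172, -0.1666, 0.1285]
eef_rot: [0.158, -3.13, -0.005]
contact_force: [0.9, 0.0, -1.8]
width: 0.574
```

Request:
arm_command([
  {"translation":[-0.239,0.72,0.044],"rotation":[0,0,-0.031],"gripper":-1},
  {"translation":[-0.239,0.72,0.044],"rotation":[0,0,-0.031],"gripper":-1},
  {"translation":[-0.239,0.72,0.044],"rotation":[0,0,-0.031],"gripper":-1},
  {"translation":[-0.239,0.72,0.044],"rotation":[0,0,-0.031],"gripper":-1},
  {"translation":[-0.239,0.72,0.044],"rotation":[0,0,-0.031],"gripper":-1},
  {"translation":[-0.239,0.72,0.044],"rotation":[0,0,-0.031],"gripper":-1},
])

```text
clock: 31.4
eef_pos: [0.5424, -0.0574, 0.1217]
eef_rot: [0.309, -3.12, -0.004]
contact_force: [-0.0, 0.0, -2.0]
width: 0.573
```

```bash
python3 - <<'E'
from h import *
s=sense();print(s["width"],s["contact_force"],toS(s["eef_pos"]),s["eef_pos"])
plan([(S(-.02,-.099,.051),YAW+np.pi)]);bars("side",110,.058)
E
```

```text
0.5728501358082191 [-5.53183611e-04  4.29048981e-02 -2.03358883e+00] [-0.02226246 -0.09690469] [ 0.54243948 -0.05736528  0.12170841]
[-0.018, -0.016, 0.471] [0.0011, -0.002, 0.0024] rows 3
side (248, 250, 40, 70) [543.  84.] [ 74. 179.] long yaw deg -79.4
```

Request:
arm_command([
  {"translation":[0,-0.016,0.0],"rotation":[0,0,0.002],"gripper":-1},
  {"translation":[0,-0.016,0.2],"rotation":[0,0,0.002],"gripper":-1},
  {"translation":[0,-0.016,0.38],"rotation":[0,0,0.002],"gripper":-1},
  {"translation":[0,-0.016,0.47],"rotation":[0,0,0.002],"gripper":-1},
  {"translation":[0,-0.016,0.47],"rotation":[0,0,0.002],"gripper":-1},
])

```text
clock: 31.87
eef_pos: [0.5417, -0.0617, 0.0494]
eef_rot: [0.293, -3.119, -0.006]
contact_force: [-0.2, 0.6, -2.0]
width: 0.574
```

Request:
arm_command([
  {"translation":[-0.06,0,0],"rotation":[0,0,0],"gripper":-1},
  {"translation":[-0.12,0,0],"rotation":[0,0,0],"gripper":-1},
  {"translation":[-0.16,0,0],"rotation":[0,0,0],"gripper":-1},
  {"translation":[-0.19,0,0],"rotation":[0,0,0],"gripper":-1},
  {"translation":[-0.22,0,0],"rotation":[0,0,0],"gripper":-1},
  {"translation":[-0.24,0,0],"rotation":[0,0,0],"gripper":-1},
  {"translation":[-0.24,0,0],"rotation":[0,0,0],"gripper":-1},
])

```text
clock: 32.45
eef_pos: [0.5706, -0.0559, 0.0487]
eef_rot: [0.297, -3.103, -0.006]
contact_force: [-13.2, -8.3, 3.3]
width: 0.575
```

```bash
python3 - <<'E'
from h import *
s=sense();print(s["width"],s["contact_force"],toS(s["eef_pos"]),s["eef_pos"])
E
```

```text
0.5752356067682933 [-13.160946    -8.31881498   3.33552771] [ 0.00569545 -0.10080716] [ 0.57063129 -0.05591742  0.04870952]
```

Request:
arm_command([
  {"translation":[0.02,0,0],"rotation":[0,0,0],"gripper":0.33},
  {"translation":[0.02,0,0],"rotation":[0,0,0],"gripper":0.33},
  {"translation":[0.02,0,0],"rotation":[0,0,0],"gripper":0.33},
  {"translation":[0.0,0,-0.25],"rotation":[0,0,0],"gripper":0.33},
  {"translation":[0,0,-0.5],"rotation":[0,-0.01,0],"gripper":0.33},
  {"translation":[0,-0.15,-0.5],"rotation":[0,-0.01,0],"gripper":-1},
  {"translation":[0,-0.32,-0.5],"rotation":[0,-0.01,0],"gripper":-1},
  {"translation":[0,-0.32,-0.5],"rotation":[0,-0.01,0],"gripper":-1},
  {"translation":[0,-0.32,-0.5],"rotation":[0,-0.01,0],"gripper":-1},
  {"translation":[0,-0.32,-0.5],"rotation":[0,-0.01,0],"gripper":-1},
])

```text
clock: 33.28
eef_pos: [0.5817, -0.1026, 0.1235]
eef_rot: [-0.298, 3.12, 0.012]
contact_force: [-0.2, 0.6, -0.5]
width: 0.371
```

```bash
python3 - <<'E'
from h import *
s=sense();print(s["width"],s["contact_force"],toS(s["eef_pos"]),s["eef_pos"])
bars("side",110,.058);im,K,W=cam("wrist");save("w7.png",im)
plan([(S(.007,-.149,.049),YAW+np.pi)])
E
```

```text
0.3713844101807761 [-0.21106453  0.63838822 -0.54483083] [ 0.00774802 -0.14877665] [ 0.58170638 -0.10263602  0.12345685]
side (245, 227, 43, 93) [550.  47.] [ 74. 253.] long yaw deg -79.0
[0.006, -0.01, 0.494] [0.0024, 0.0021, 0.0005] rows 3
```

Request:
arm_command([
  {"translation":[0,0,0],"rotation":[0,0,0],"gripper":-1},
  {"translation":[0,0,0],"rotation":[0,0,0],"gripper":-1},
  {"translation":[0,0,0],"rotation":[0,0,0],"gripper":-1},
  {"translation":[0,0,0],"rotation":[0,0,0],"gripper":-1},
  {"translation":[0,0,0.2],"rotation":[0,0,0],"gripper":-1},
  {"translation":[0,0,0.4],"rotation":[0,0,0],"gripper":-1},
  {"translation":[0,0,0.485],"rotation":[0,0,0],"gripper":-1},
  {"translation":[0,0,0.485],"rotation":[0,0,0],"gripper":-1},
])

```text
clock: 34.05
eef_pos: [0.5792, -0.1005, 0.0473]
eef_rot: [0.3, -3.127, -0.018]
contact_force: [0.1, -0.3, -0.7]
width: 0.004
```

Request:
arm_command([
  {"translation":[0,0.05,0],"rotation":[0,0,0],"gripper":-1},
  {"translation":[0,0.1,0],"rotation":[0,0,0],"gripper":-1},
  {"translation":[0,0.15,0],"rotation":[0,0,0],"gripper":-1},
  {"translation":[0,0.19,0],"rotation":[0,0,0],"gripper":-1},
  {"translation":[0,0.23,0],"rotation":[0,0,0],"gripper":-1},
  {"translation":[0,0.26,0],"rotation":[0,0,0],"gripper":-1},
  {"translation":[0,0.29,0],"rotation":[0,0,0],"gripper":-1},
  {"translation":[0,0.32,0],"rotation":[0,0,0],"gripper":-1},
  {"translation":[0,0.35,0],"rotation":[0,0,0],"gripper":-1},
  {"translation":[0,0.38,0],"rotation":[0,0,0],"gripper":-1},
])

```text
clock: 34.88
eef_pos: [0.5684, -0.0442, 0.048]
eef_rot: [0.3, -3.127, -0.017]
contact_force: [-0.2, -1.9, 1.2]
width: 0.007
```

```bash
python3 - <<'E'
from h import *
s=sense();print(s["width"],s["contact_force"],toS(s["eef_pos"]),s["eef_pos"])
E
```

```text
0.006853695091693008 [-0.15234477 -1.92888355  1.20895643] [ 0.00570562 -0.088921  ] [ 0.56839646 -0.04424324  0.04796137]
```

Request:
arm_command([
  {"translation":[0,0.02,0],"rotation":[0,0,0],"gripper":-1},
  {"translation":[0,0.04,0],"rotation":[0,0,0],"gripper":-1},
  {"translation":[0,0.06,0],"rotation":[0,0,0],"gripper":-1},
  {"translation":[0,0.08,0],"rotation":[0,0,0],"gripper":-1},
  {"translation":[0,0.08,0],"rotation":[0,0,0],"gripper":-1},
])

```text
clock: 35.3
eef_pos: [0.5687, -0.0408, 0.0485]
eef_rot: [-0.31, 3.123, -0.004]
contact_force: [-2.7, -31.0, -3.3]
width: 0.008
```

```bash
python3 - <<'E'
from h import *
s=sense();print(s["width"],s["contact_force"],toS(s["eef_pos"]),s["eef_pos"])
bars("side",110,.058)
E
```

```text
0.007961256150454815 [ -2.73484728 -31.03043077  -3.27284276] [ 0.00664156 -0.08563095] [ 0.56869421 -0.04083564  0.04847105]
side (246, 246, 42, 74) [541.  94.] [ 74. 158.] long yaw deg -79.2
```

The row stopped at the predicted y with 31 N. I'll rise and look at the fronts.

Request:
arm_command([
  {"translation":[0,-0.06,0],"rotation":[0,0,0],"gripper":-1},
  {"translation":[0,-0.1,-0.2],"rotation":[0,0,0],"gripper":-1},
  {"translation":[0,-0.1,-0.45],"rotation":[0,0,0],"gripper":-1},
  {"translation":[0,-0.1,-0.7],"rotation":[0,0,0],"gripper":-1},
  {"translation":[0.1,0,-0.98],"rotation":[0,0,0],"gripper":-1},
  {"translation":[0.3,0.3,-0.98],"rotation":[0,0,0],"gripper":-1},
  {"translation":[0.5,0.5,-0.98],"rotation":[0,0,0],"gripper":-1},
  {"translation":[0.5,0.7,-0.98],"rotation":[0,0,0],"gripper":-1},
  {"translation":[0.5,0.7,-0.98],"rotation":[0,0,0],"gripper":-1},
  {"translation":[0.5,0.7,-0.98],"rotation":[0,0,0],"gripper":-1},
])

```text
clock: 36.18
eef_pos: [0.4717, 0.0501, 0.195]
eef_rot: [-0.314, 3.124, -0.001]
contact_force: [1.3, -0.1, 0.5]
width: 0.004
```

```bash
python3 - <<'E'
from h import *
s=sense();print(s["clock"],s["contact_force"],toS(s["eef_pos"]),s["eef_pos"])
im,K,W=cam("wrist");save("w8.png",im,1.4);np.savez("w8.npz",K=K,W=W)
E
```

```text
36.1833 [ 1.2735919  -0.05822072  0.46366835] [-0.0714532   0.02201395] [0.47167512 0.05012322 0.19498892]
```

View pics/w8.png

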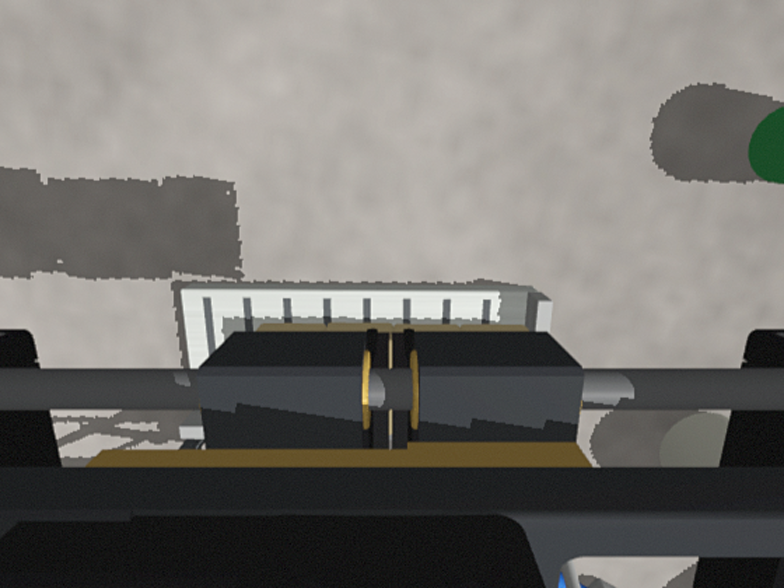

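Wrist view: the gripper hides the bars and only their front edge shows at row 328, so I look again from further back.

Request:
arm_command([
  {"translation":[0,0,-0.3],"rotation":[0,0,0],"gripper":-1},
  {"translation":[-0.25,0,-0.3],"rotation":[0,0,0],"gripper":-1},
  {"translation":[-0.5,0,-0.3],"rotation":[0,0,0],"gripper":-1},
  {"translation":[-0.67,0,-0.3],"rotation":[0,0,0],"gripper":-1},
  {"translation":[-0.67,0,-0.3],"rotation":[0,0,0],"gripper":-1},
  {"translation":[-0.67,0,-0.3],"rotation":[0,0,0],"gripper":-1},
])

```text
clock: 36.73
eef_pos: [0.5737, 0.0679, 0.2398]
eef_rot: [-0.31, 3.122, -0.003]
contact_force: [0.2, -0.1, -0.4]
width: 0.007
```

```bash
python3 - <<'E'
from h import *
s=sense();print(s["clock"],toS(s["eef_pos"]),s["eef_pos"])
im,K,W=cam("wrist");save("w9.png",im[100:300,100:460],2.2);np.savez("w9.npz",K=K,W=W)
E
```

```text
36.7333 [0.03211403 0.02016009] [0.5737287  0.06786232 0.23977   ]
```

View pics/w9.png

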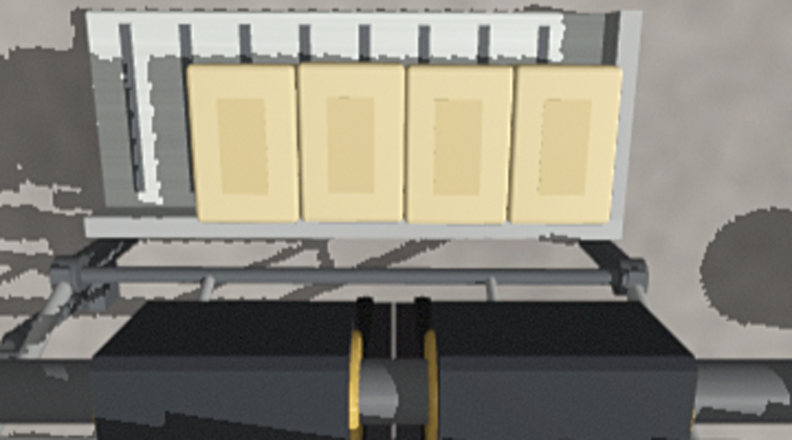

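The row is tight: four bars with fronts at rows 64-68, backs at 218-222 touching the rail and no gaps between them, the right one against the stop at column 620. A numeric check, then I plan the close.

```bash
python3 - <<'E'
from h import *
d=np.load("w9.npz");K,W=d["K"],d["W"]
f=lambda u,v,z:(toS(onz(K,W,u/2.2+100,v/2.2+100,z))*1000).round(1)
for p in((188,66),(296,66),(302,64),(404,66),(409,66),(512,67),(517,67),(622,67)): print("front",f(*p,.058))
for p in((197,220),(295,220),(405,220),(505,221),(610,221)): print("back",f(*p,.058))
print("rail inner?",f(150,212,.045),f(610,222,.045))
Y=YAW+np.pi/2
plan([(S(.04,0,.32),Y),(S(.131,0,.30),Y),(S(.131,0,.222),Y)])
E
```

```text
front [-28.6 -73.9]
front [-29.  -24.9]
front [-29.9 -22.1]
front [-29.3  24.1]
front [-29.4  26.4]
front [-29.3  73.1]
front [-29.3  75.4]
front [-29.6 123. ]
back [ 43.4 -74.6]
back [ 43.  -27.4]
back [42.6 25.4]
back [42.7 73.5]
back [ 42.3 123.9]
rail inner? [  42.8 -101.5] [ 46.1 128.2]
[-0.063, -0.138, -0.537] [-0.0, 0.0007, 0.5025] rows 14
[0.0, 0.607, 0.133] [0.0, -0.0, -0.0] rows 4
[-0.0, -0.0, 0.52] [0.0, -0.0, 0.0] rows 4
```

All readings are within limits (bar centres x about 7 mm, row from y = -74 to 124 mm). Now I close the back.

Request:
arm_command([
  {"translation":[-0.06,-0.14,-0.54],"rotation":[0,0,0.03],"gripper":0},
  {"translation":[-0.06,-0.14,-0.54],"rotation":[0,0,0.065],"gripper":0},
  {"translation":[-0.06,-0.14,-0.54],"rotation":[0,0,0.1],"gripper":0},
  {"translation":[-0.06,-0.14,-0.54],"rotation":[0,0,0.135],"gripper":0},
  {"translation":[-0.06,-0.14,-0.54],"rotation":[0,0,0.17],"gripper":0},
  {"translation":[-0.06,-0.14,-0.54],"rotation":[0,0,0.2],"gripper":0},
  {"translation":[-0.06,-0.14,-0.54],"rotation":[0,0,0.23],"gripper":0},
  {"translation":[-0.06,-0.14,-0.54],"rotation":[0,0,0.26],"gripper":0},
  {"translation":[-0.06,-0.14,-0.54],"rotation":[0,0,0.26],"gripper":0},
])

```text
clock: 37.53
eef_pos: [0.5835, 0.0486, 0.32]
eef_rot: [-0.961, -2.991, 0.002]
contact_force: [-0.1, 0.2, -0.7]
width: 0.487
```

Request:
arm_command([
  {"translation":[0,0,0],"rotation":[0,0,0.035],"gripper":0},
  {"translation":[0,0,0],"rotation":[0,0,0.07],"gripper":0},
  {"translation":[0,0,0],"rotation":[0,0,0.105],"gripper":0},
  {"translation":[0,0,0],"rotation":[0,0,0.14],"gripper":0},
  {"translation":[0,0,0],"rotation":[0,0,0.175],"gripper":0},
  {"translation":[0,0,0],"rotation":[0,0,0.21],"gripper":0},
  {"translation":[0,0,0],"rotation":[0,0,0.242],"gripper":0},
  {"translation":[0,0,0],"rotation":[0,0,0.242],"gripper":0},
  {"translation":[0,0,0],"rotation":[0,0,0.242],"gripper":0},
])

```text
clock: 38.28
eef_pos: [0.5828, 0.0483, 0.3197]
eef_rot: [-1.997, -2.424, 0.003]
contact_force: [1.2, 0.4, -0.2]
width: 0.499
```

```bash
python3 - <<'E'
from h import *
s=sense();print(s["clock"],toS(s["eef_pos"]),s["eef_pos"],s["width"])
Y=YAW+np.pi/2
plan([(S(.130,0,.29),Y),(S(.130,0,.224),Y)])
E
```

```text
38.2833 [ 0.03732256 -0.00074822] [0.58279222 0.04831394 0.31965521] 0.49918091151934246
[0.003, 0.618, 0.197] [-0.0006, 0.0001, 0.0008] rows 4
[-0.0, 0.0, 0.44] [-0.0, -0.0, -0.0] rows 3
```

Request:
arm_command([
  {"translation":[0,0.25,0.1],"rotation":[0,0,0],"gripper":0},
  {"translation":[0,0.45,0.15],"rotation":[0,0,0],"gripper":0},
  {"translation":[0,0.618,0.197],"rotation":[0,0,0],"gripper":0},
  {"translation":[0,0.618,0.197],"rotation":[0,0,0],"gripper":0},
  {"translation":[0,0.618,0.197],"rotation":[0,0,0],"gripper":0},
  {"translation":[0,0.618,0.4],"rotation":[0,0,0],"gripper":0},
  {"translation":[0,0.618,0.637],"rotation":[0,0,0],"gripper":0},
  {"translation":[0,0.618,0.637],"rotation":[0,0,0],"gripper":0},
  {"translation":[0,0.618,0.637],"rotation":[0,0,0],"gripper":0},
])

```text
clock: 39.03
eef_pos: [0.6712, 0.0658, 0.2227]
eef_rot: [-1.993, -2.421, 0.008]
contact_force: [-0.2, 0.5, 1.1]
width: 0.499
```

Request:
arm_command([
  {"translation":[0,0,0],"rotation":[0,0,0],"gripper":-1},
  {"translation":[0,0,0],"rotation":[0,0,0],"gripper":-1},
  {"translation":[0,0,0],"rotation":[0,0,0],"gripper":-1},
  {"translation":[0,0,0],"rotation":[0,0,0],"gripper":-1},
  {"translation":[0,0,0],"rotation":[0,0,0],"gripper":-1},
  {"translation":[0,0,0],"rotation":[0,0,0],"gripper":-1},
], newtons=20)

```text
clock: 39.53
eef_pos: [0.6736, 0.0662, 0.2245]
eef_rot: [-1.996, -2.425, 0.0]
contact_force: [4.2, 1.7, 1.6]
width: 0.132
```

```bash
python3 - <<'E'
from h import *
s=sense();print(s["clock"],toS(s["eef_pos"]),s["eef_pos"],s["width"],s["contact_force"])
E
```

```text
39.5333 [ 0.12988418 -0.00038257] [0.67361907 0.06615409 0.22445195] 0.13233259149798718 [4.15243008 1.65776197 1.57556485]
```

Request:
arm_command([
  {"translation":[0,-0.15,-0.055],"rotation":[0,0,0],"gripper":-1},
  {"translation":[0,-0.306,-0.088],"rotation":[0,0,0],"gripper":-1},
  {"translation":[0,-0.466,-0.096],"rotation":[0,0,0],"gripper":-1},
  {"translation":[0,-0.625,-0.081],"rotation":[0,0,0],"gripper":-1},
  {"translation":[0,-0.78,-0.042],"rotation":[0,0,0],"gripper":-1},
  {"translation":[0,-0.928,0.019],"rotation":[0,0,0],"gripper":-1},
  {"translation":[0,-0.928,0.019],"rotation":[0,0,0],"gripper":-1},
])

```text
clock: 40.12
eef_pos: [0.5316, 0.0386, 0.2203]
eef_rot: [-1.992, -2.422, 0.01]
contact_force: [-4.3, -2.7, 4.4]
width: 0.129
```

```bash
python3 - <<'E'
from h import *
s=sense();p=toS(s["eef_pos"]);print(s["clock"],p,s["eef_pos"],s["width"],s["contact_force"])
th=np.arctan2(s["eef_pos"][2]-.075,.065-p[0]);print("theta",th)
for t in(.9,.75,.6,.45,.3,.18,.08,0): print(t,np.round([(.065-.16*np.cos(t)-p[0])/.15,-(.075+.16*np.sin(t)-s["eef_pos"][2])/.15],3))
E
```

```text
40.1167 [-0.01476992 -0.00059315] [0.5316079  0.03862809 0.22027555] 0.12945794133108918 [-4.33882989 -2.68741225  4.39018116]
theta 1.0686490293911146
0.9 [-0.131  0.133]
0.75 [-0.249  0.241]
0.6 [-0.349  0.366]
0.45 [-0.429  0.505]
0.3 [-0.487  0.653]
0.18 [-0.518  0.778]
0.08 [-0.531  0.883]
0 [-0.535  0.969]
```

Request:
arm_command([
  {"translation":[0,-0.131,0.133],"rotation":[0,0,0],"gripper":-1},
  {"translation":[0,-0.249,0.241],"rotation":[0,0,0],"gripper":-1},
  {"translation":[0,-0.349,0.366],"rotation":[0,0,0],"gripper":-1},
  {"translation":[0,-0.429,0.505],"rotation":[0,0,0],"gripper":-1},
  {"translation":[0,-0.487,0.653],"rotation":[0,0,0],"gripper":-1},
  {"translation":[0,-0.518,0.778],"rotation":[0,0,0],"gripper":-1},
  {"translation":[0,-0.531,0.883],"rotation":[0,0,0],"gripper":-1},
  {"translation":[0,-0.535,0.969],"rotation":[0,0,0],"gripper":-1},
  {"translation":[0,-0.535,0.969],"rotation":[0,0,0],"gripper":-1},
])

```text
clock: 40.87
eef_pos: [0.4525, 0.0227, 0.0744]
eef_rot: [-1.992, -2.421, 0.01]
contact_force: [0.1, -1.6, -4.8]
width: 0.126
```

```bash
python3 - <<'E'
from h import *
s=sense();p=toS(s["eef_pos"]);print(s["clock"],p,s["eef_pos"],s["width"],s["contact_force"])
E
```

```text
40.8667 [-0.0954706  -0.00130986] [0.45249485 0.02268324 0.07438254] 0.12605122509490718 [ 0.13307475 -1.61176675 -4.77865351]
```

Folded: the handle is back at its starting place. Release, rise and check.

Request:
arm_command([
  {"translation":[0,0,0],"rotation":[0,0,0],"gripper":0},
  {"translation":[0,0,0],"rotation":[0,0,0],"gripper":0},
  {"translation":[0,0,0],"rotation":[0,0,0],"gripper":0},
  {"translation":[0,0,0],"rotation":[0,0,0],"gripper":0},
  {"translation":[0,0,0],"rotation":[0,0,0],"gripper":0},
  {"translation":[0,0,-0.2],"rotation":[0,0,0],"gripper":0},
  {"translation":[0,0,-0.5],"rotation":[0,0,0],"gripper":0},
  {"translation":[0,0,-0.8],"rotation":[0,0,0],"gripper":0},
  {"translation":[0,0,-0.98],"rotation":[0,0,0],"gripper":0},
  {"translation":[0,0,-0.98],"rotation":[0,0,0],"gripper":0},
])

```text
clock: 41.7
eef_pos: [0.4578, 0.0224, 0.2278]
eef_rot: [1.991, 2.421, 0.0]
contact_force: [0.6, -1.3, -0.1]
width: 0.493
```

Request:
arm_command([
  {"translation":[-0.3,0,-0.3],"rotation":[0,0,0],"gripper":0},
  {"translation":[-0.6,0,-0.5],"rotation":[0,0,0],"gripper":0},
  {"translation":[-0.95,0,-0.5],"rotation":[0,0,0],"gripper":0},
  {"translation":[-0.95,0,-0.5],"rotation":[0,0,0],"gripper":0},
  {"translation":[-0.95,0,-0.5],"rotation":[0,0,0],"gripper":0},
  {"translation":[-0.95,0,-0.5],"rotation":[0,0,0],"gripper":0},
  {"translation":[-0.95,0,-0.5],"rotation":[0,0,0],"gripper":0},
])

```text
clock: 42.28
eef_pos: [0.4838, -0.1166, 0.3026]
eef_rot: [1.995, 2.422, 0.0]
contact_force: [0.2, 0.2, 0.8]
width: 0.501
```

```bash
python3 - <<'E'
from h import *
s=sense();print(s["clock"],s["eef_pos"],s["contact_force"],abs(s["joint_vel"]).max())
im,K,W=cam("wrist");save("w10.png",im,1.4);np.savez("w10.npz",K=K,W=W)
im,K,W=cam("side");save("s10.png",im,1.4)
E
```

```text
42.2833 [ 0.48383793 -0.11659129  0.30263702] [0.2225857  0.15951084 0.76222997] 0.030197708728960177
```

View pics/w10.png

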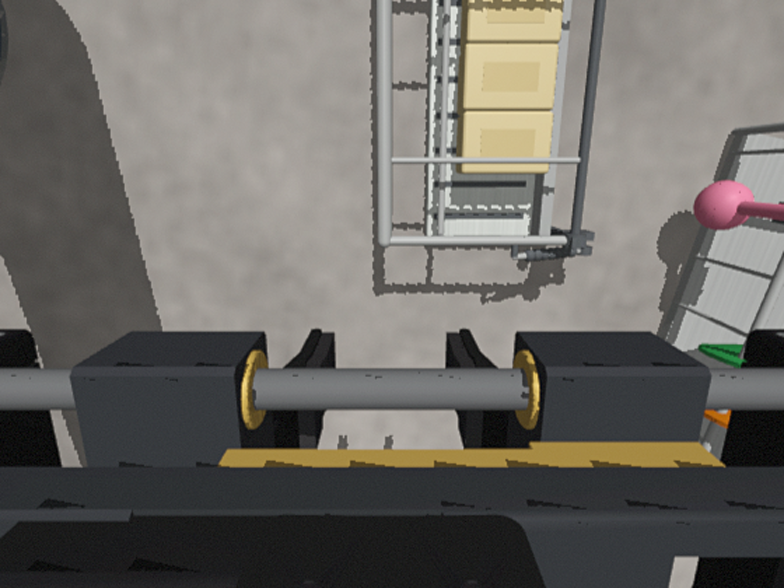

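View pics/s10.png

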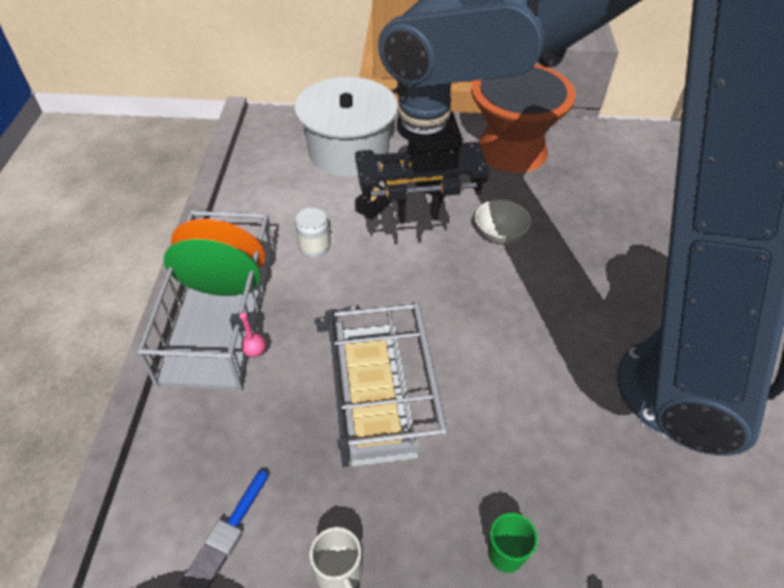

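Both views show the back folded with the handle in its original side-view place, (417,307)-(442,432). The bars are in a tight row under the keeper wire, and the mug, cup, tin, bowl and brush are unmoved.

```bash
python3 -c "from bench import finish_job; print(finish_job())"
```

```text
the job is handed in; nothing more can be done
None
```

I opened the wire back, laid all four cream bars on the stand in one tight row, and folded the back down over them. I handed the job in at about 42 s; the hand-in reports no verdict.

- **Opening:** I pinched the handle and lifted it over its dead centre to the open stop. It stayed open through the placing.
- **Bars:** I set each bar down against the back rail. I then pushed the row against the side stop from its open end, first after two bars and again after all four, ending at 31 N. I left the two black bars alone.
- **Row check:** Before closing, the wrist view put the bar centres at x about 7 mm and the row from y = -74 to +124 mm, with gaps of about 3 mm or less. The fronts and backs lined up within about 1 mm.
- **Closing:** I folded the back by its handle, which came back to within about 1 mm of its starting place. I then let go and moved the gripper clear.
- **Final check:** The last side and wrist pictures show the back folded over the row. By eye, the mug, cup, tin, bowl and brush are where they were. I did not measure the bars again after closing.

No check failed or disagreed with another. The one unclear reading was on the first bar: it met the rail with the gripper about 4 mm short of where I expected, but later views showed it flush.

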